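# Fill the gift box through the shutter funnel

## Robot

A 6-joint arm with a two-finger parallel gripper is mounted at the origin on the work surface. World frame = base frame: x ahead of the robot, y to its left, z up, the work surface at z = 0. Lengths are in m, angles in rad, forces in N, time in s.
With the tool pointing down it reaches from about 0.375 to 0.975 m from the base axis. Payload 3.8 kg.
Tool frame: the origin (TCP) lies midway between the tips of the shut fingers; the grasp point (between the pads) lies 19 mm behind it; z points along the fingers, y is the line along which they close (so a half turn about z gives the same grasp; the last joint's range is limited). The gripper opens to 85 mm and grips with 20 to 120 N. Pads are 22 mm wide; open, the fingers measure 114 mm over their backs; the gripper's body (76 mm by 85 mm) begins 54 mm behind the grasp point. The pads swing forward as they close: fully open they stand 13 mm farther back than shut.
Start: joints at [1.258, 0.264, 1.604, -0, 1.274, -0.037], TCP at [0.184, 0.649, 0.231] pointing down, gripper open.
Joint ranges: [-2.63, 2.63], [-0.94, 2.18], [0.31, 2.57], [-1.31, 4.45], [0, 2.66], [-2.55, 2.55]. Speed limits (rad/s): [2.57, 2.57, 3.14, 3.14, 3.14, 3.14].

## Interface

Orientations are given as a rotation vector (axis times angle).
In Python, from workcell import bot, imaging gives the robot as it stands.
- The arm moves only by the tool step_arm, never from a script. Its argument "series" is a list of rows, each an object of numbers: "grip": the closure, from -1 (fully open) to 1 (shut); "x", "y", "z": the shift along the tool's x, y, z normalised to -1 to 1, where 1 is 500 mm; "ax", "ay", "az": the turn, a rotation vector about the tool's x, y, z normalised to -1 to 1, where 1 is 30 degrees. A call has 1 to 12 rows; each row is the pose to reach, as a shift and turn from the pose commanded when the call began, along the tool's axes at that moment; what a row does not reach only later rows make up. A row lasts 1/10 s, in which the tool goes at most 50 mm and 8.59 degrees, less where a joint would pass 70% of its speed; a pose out of reach is approached as far as the arm can. A call with a number of a shift or a turn outside -1 to 1 is refused whole. A call with a gripper value outside its range is refused whole. The fingers move at their own pace and stop on an object; "force" is the grip in N (left out, the last holds). Time passes only in rows, so rows that repeat a pose let the fingers close. It gives the time, the measured TCP pose, the force, the opening and the grip force at its end, in the units of the state.
- bot.read_state(): the state, without advancing time (a new reading comes with each control period).
- imaging.read_camera(name): name is "scene" or "top" or "wrist"; returns a dict with "img" (420x560x3 uint8, red, green, blue), "fx", "fy", "cx", "cy" (pixels), "R" (3x3) and "t" (3): a world point X has camera coordinates R X + t. Camera axes: x right, y down, z forward; pixel columns grow to the right and rows downward; lengths in m; the calibration is good to about 2 mm. A picture is of the moment at which its call begins. There is no depth.
- bot.finish_job(): hands the job in; it is judged then, once.
The state is a dict: "time": time; "q": joint angles; "joint_vel": joint speeds; "joint_torque": joint torques, N m; "tool_pos": TCP position; "tcp_rot": TCP orientation; "wrist_force": force on the tool from outside, world axes, zero at the start; "torque": the same for the moment, N m; "width": opening from 0.0 (shut) to 1.0 (fully open); "grip_force": force on a finger pad.
Only numpy, scipy, OpenCV 4.12 (cv2) and the standard library are available. Lean on these libraries where they do the work, as an engineer would, in place of code of your own. Each camera call takes 0.05 s, during which the arm holds its last target. There are 200 camera calls.

## Task

Leaving the other things on the counter where they are, scoop up at least three of the foil-wrapped sweets from the tray with the scoop, tip them into the funnel of the filling stand, and set the scoop down upright, on the counter or back in the tray. Then pull the spring-loaded shutter out by its tab until the tab is level with the mark, so that at least three sweets drop into the gift box below. Finish while still gripping the tab and holding it at the mark.

Things in the scene. Friction and masses are not known exactly. Their poses are not given: they have to be found in the camera images.
- tray: White open tray fixed to the counter, 250 long (its x) x 88 wide x 40 high; inside 80 wide, floor 4 thick. Origin: centre of its underside. Its near (-x) end has a 45-degree inner slope from the floor at x = -88 up to the rim at x = -121; the far end wall is upright. The sweets lie between the slope and the scoop.
- scoop: Steel scoop, about 140 g, standing on its flat pan in the tray's far (+x) end, within 3 degrees of the tray's direction, mouth (its -x) towards the sweets. Pan 64 wide, from lip x = -45 to back wall x = +42; floor 2.5 thick, side walls 30 high, open in front and on top. Origin: underside of the pan, mid-width; z up. It stands by itself when let go.
- scoop_grip (a point): A point in the scoop's handle: an upright wooden grip 18 x 18 square, faces along the scoop's x and y, just behind the pan's back wall. Its axis is at scoop x = +46, y = 0; it reaches from 65 to 140 above the pan's underside (a thinner steel neck below). This point lies on the axis at 110. Axes as the scoop.
- scoop_pan (a point): The middle of the scoop's pan, 15 above its underside; axes as the scoop.
- stand: Filling stand fixed to the counter: base plate 360 x 150 (its x from -270 to +90), two upright cheeks, an aluminium funnel on top, two guide rails running out to -x. Origin: on the counter under the funnel's axis. Funnel: rim radius 72 at 160 above the counter, throat radius about 42 at 92. A flat shutter closes the throat from below.
- hopper (a point): On the funnel's axis, 120 above the counter (40 below its rim): tip the sweets in here.
- pull: Upright dark steel pull tab of the shutter, 14 thick (x) x 36 wide (y) x 50 high, on the shutter's 30-wide tongue; axes as the stand. Origin: centre of the tab's foot, 90 above the counter. Shut: 135 from the funnel's axis on the stand's -x side; it slides out along -x, stop at 115 mm. A spring draws it shut: 1.6 N when shut, about 9 N when 90 mm out; it shuts by itself when let go.
- marker: The mark: two small dark blocks with points turned inwards, one on each guide rail, tops 96 above the counter, 29 to 53 either side of the middle line. Origin: middle line between them, 84 above the counter, axes as the stand. It stands 80 to 95 further out (-x) than the shut tab, differently each time. The tab is at the mark when the middle of its thickness is on the line between the points.
- box_in (a point): In the open cardboard gift box (116 x 116 x 50 high, fixed in the stand under the funnel), 15 above the box's underside, on the funnel's axis.
- sweet0_center (a point): Centre of a hard foil-wrapped sweet, a ball of diameter 26, 14 g, one of five alike in the tray (no. 1).
- sweet1_center (a point): Centre of a hard foil-wrapped sweet, a ball of diameter 26, 14 g, one of five alike in the tray (no. 2).
- sweet2_center (a point): Centre of a hard foil-wrapped sweet, a ball of diameter 26, 14 g, one of five alike in the tray (no. 3).
- sweet3_center (a point): Centre of a hard foil-wrapped sweet, a ball of diameter 26, 14 g, one of five alike in the tray (no. 4).
- sweet4_center (a point): Centre of a hard foil-wrapped sweet, a ball of diameter 26, 14 g, one of five alike in the tray (no. 5).
- mug: White mug, diameter 80, 95 high, bystander, loose. Origin: centre of its underside.
- ribbon_roll: Blue ribbon roll lying flat, diameter 64, 30 high, bystander, loose. Origin: centre of its underside.
- candle_jar: Amber glass candle jar, diameter 72, 80 high, bystander, loose. Origin: centre of its underside.
- photo_frame: Standing wooden photo frame, 130 wide, 170 high, bystander, loose. Origin: centre of its underside.
- gift: Wrapped gift, 100 x 100 x 60 high, bystander, loose. Origin: centre of its underside.
- tin: Plain tin, diameter 84, 55 high, bystander, loose. Origin: centre of its underside.
- box_stack: Cardboard box, 70 x 120 x 50 high, bystander, loose. Origin: centre of its underside.
Mind the look-alikes: they are no part of the job. Leave any green look-alike of the scoop alone.

How it is judged:
By the outcome, as a careful person would: the job done as asked, in the order asked, and still so for the second after the job is handed in, while the arm keeps its last pose, push and grip.
It also fails if it takes over 64 s, if anything falls off the work surface, if the arm or the gripper's body presses on something with over 40 N, if the wrist force passes 120 N, or if a joint passes its speed limit or range.

## Working session

There is one attempt and no reset: what is moved stays moved. The work goes in short steps, Python scripts to look and compute and a tool call to move; the robot and the scene stay as the last step left them, time stands still between calls to the robot, and variables do not carry over. Pictures are saved under pics/ and viewed, at most 10 in all, crops included, and the job is handed in when it is done.

Besides the shell and the picture viewer there is one more tool, called after ">>>" as name([rows], argument=value, ...), one row to a line, values as JSON. step_arm: Moves the arm, as the interface text tells. Scaled input: -1 to 1 covers 500 mm each way for a shift and 30 degrees each way for a turn. Its arguments: {"type":"object","properties":{"series":{"type":"array","items":{"type":"object","properties":{"grip":{"type":"number"},"x":{"type":"number","minimum":-1,"maximum":1},"y":{"type":"number","minimum":-1,"maximum":1},"z":{"type":"number","minimum":-1,"maximum":1},"ax":{"type":"number","minimum":-1,"maximum":1},"ay":{"type":"number","minimum":-1,"maximum":1},"az":{"type":"number","minimum":-1,"maximum":1}}}},"force":{"type":"number"}},"required":["series"]}

```bash
mkdir -p pics
python3 - <<'E'
from workcell import bot, imaging
import cv2, numpy as np, pickle
s=bot.read_state();print({k:np.round(v,3) for k,v in s.items()})
for n in("top","scene"):
    c=imaging.read_camera(n);pickle.dump(c,open(f"pics/{n}0.pkl","wb"))
    cv2.imwrite(f"pics/{n}0.png",cv2.resize(c["img"][:,:,::-1],(800,600),interpolation=cv2.INTER_CUBIC))
    print(n,c["fx"],c["cx"],c["cy"],c["R"],c["t"])
E
```

```text
{'time': np.float64(0.0), 'q': array([ 1.258,  0.265,  1.605, -0.   ,  1.274, -0.037]), 'joint_vel': array([ 0.001, -0.   ,  0.   ,  0.   , -0.002, -0.   ]), 'joint_torque': array([-1.0000e-03, -5.1511e+01, -3.6732e+01, -0.0000e+00,  1.3000e-02,
        0.0000e+00]), 'tool_pos': array([0.184, 0.649, 0.23 ]), 'tcp_rot': array([-0.432, -3.111,  0.004]), 'wrist_force': array([-0.786, -0.503,  0.577]), 'torque': array([-0.01 ,  0.013,  0.045]), 'grip_force': np.float64(0.0), 'width': np.float64(0.997)}
top 477.86046620945865 278.8646252103199 209.2767987822319 [[-0.00784376 -0.99992192  0.00972794]
 [-0.99613549  0.00696227 -0.08755347]
 [ 0.0874789  -0.01037709 -0.99611232]] [-0.01663865  0.57001157  1.64409392]
scene 465.31536806254815 276.137279803505 208.92671214697538 [[-0.88880831  0.45827783  0.00110439]
 [ 0.36730032  0.71379872 -0.59630685]
 [-0.27406252 -0.52959684 -0.80275583]] [ 0.51316571 -0.14414274  1.46893459]
```

View pics/top0.png

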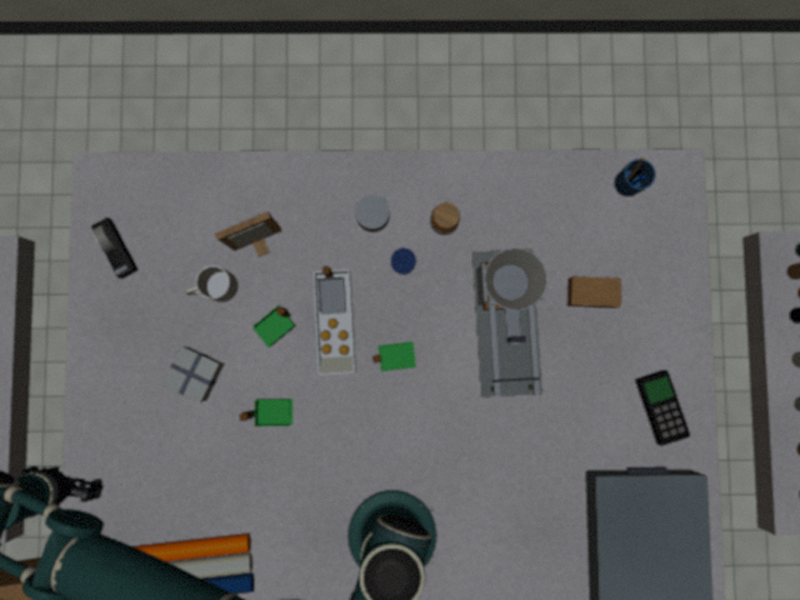

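View pics/scene0.png

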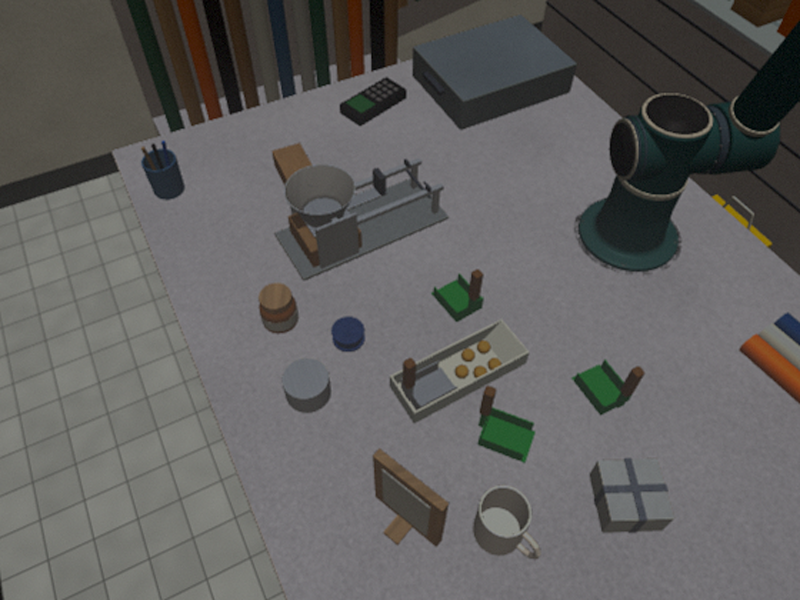

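The top view shows the steel scoop in the tray: pan at about (332,293), handle at (327,271). Three green look-alikes sit at (274,325), (396,356) and (273,411), so I choose the steel one in the white tray. The stand's funnel is at (515,280), the tab at (516,339) and the mark at (515,379). Next I check this in a close crop.

```bash
cat > h.py <<'E'
import numpy as np, cv2, pickle
from scipy.spatial.transform import Rotation as Ro
def ray(c,u,v,z):
    d=c["R"].T@np.array([(u-c["cx"])/c["fx"],(v-c["cy"])/c["fy"],1]); o=-c["R"].T@c["t"]
    return o+d*(z-o[2])/d[2]
def proj(c,X):
    p=c["R"]@np.asarray(X,float)+c["t"]; return np.array([c["cx"]+c["fx"]*p[0]/p[2],c["cy"]+c["fy"]*p[1]/p[2]])
def load(n): return pickle.load(open(f"pics/{n}.pkl","rb"))
def snap(n,f):
    from workcell import imaging
    c=imaging.read_camera(n);pickle.dump(c,open(f"pics/{f}.pkl","wb"));return c
E
python3 - <<'E'
from h import *
c=load("top0");im=c["img"][:,:,::-1]
a=cv2.resize(im[180:270,210:260],(333,600),interpolation=cv2.INTER_CUBIC)
b=cv2.resize(im[168:283,325:390],(339,600),interpolation=cv2.INTER_CUBIC)
cv2.imwrite("pics/crop1.png",cv2.convertScaleAbs(np.hstack([a,b]),alpha=1.4))
E
```

```text
(no output)
```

View pics/crop1.png

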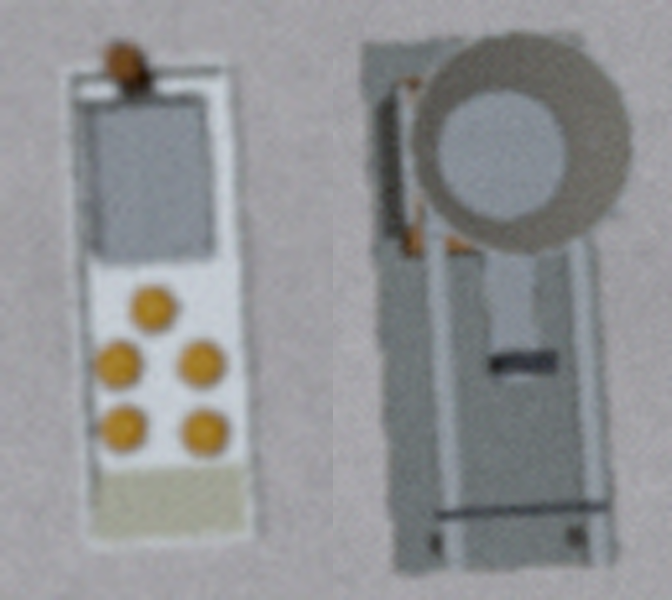

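Run:
```python
from h import *
c=load("top0")
A=lambda x,y,z:ray(c,210+(x+.5)/6.66-.5,180+(y+.5)/6.667-.5,z)
B=lambda x,y,z:ray(c,325+(x-332.5)/5.215-.5,168+(y+.5)/5.217-.5,z)
P=lambda n,p:print(n,np.round(p,4))
for n,x,y in(("TL",67,68),("TR",230,66),("BL",88,545),("BR",253,540)):P(n,A(x,y,.04))
P("handletop",A(125,60,.144))
for n,x,y in(("panTL",92,97),("panTR",206,97),("panBL",98,258),("panBR",214,256)):P(n,A(x,y,.0065))
for x,y in((153,309),(119,364),(202,363),(124,428),(205,433)):P("sw",A(x,y,.017))
P("rim",B(523,143,.16));P("throat",B(503,154,.092));P("tab",B(522,361,.14));P("lineL",B(440,515,.09));P("lineR",B(608,507,.09));P("blkL",B(436,545,.096));P("blkR",B(577,537,.096))
P("blkL0",B(436,545,.01));P("blkR0",B(577,537,.01))
for n,x,y in(("TL",363,42),("BL",397,574),("BR",617,564)):P("base"+n,B(x,y,.006))
print(-c["R"].T@c["t"])
c=load("scene0")
for n,X in dict(tabtop=(.54,-.245,.14)).items():print(proj(c,X)*800/560)
im=c["img"][:,:,::-1][100:190,180:330]
cv2.imwrite("pics/crop2.png",cv2.convertScaleAbs(cv2.resize(im,(800,480),interpolation=cv2.INTER_CUBIC),alpha=1.4))
```

```text
TL [0.6379 0.1843 0.04  ]
TR [0.6384 0.0994 0.04  ]
BL [0.391  0.1728 0.04  ]
BR [0.3928 0.088  0.04  ]
handletop [0.6282 0.1442 0.144 ]
panTL [0.6267 0.1748 0.0065]
panTR [0.6263 0.1143 0.0065]
panBL [0.541  0.1714 0.0065]
panBR [0.5417 0.1101 0.0065]
sw [0.5133 0.1414 0.017 ]
sw [0.4846 0.1592 0.017 ]
sw [0.4848 0.1158 0.017 ]
sw [0.4512 0.1566 0.017 ]
sw [0.4482 0.1142 0.017 ]
rim [ 0.6023 -0.2847  0.16  ]
throat [ 0.6032 -0.2841  0.092 ]
tab [ 0.4684 -0.2846  0.14  ]
lineL [ 0.3722 -0.2391  0.09  ]
lineR [ 0.3764 -0.3466  0.09  ]
blkL [ 0.3535 -0.2353  0.096 ]
blkR [ 0.3578 -0.3251  0.096 ]
blkL0 [ 0.3497 -0.2478  0.01  ]
blkR0 [ 0.3542 -0.3424  0.01  ]
baseTL [ 0.6904 -0.2052  0.006 ]
baseBL [ 0.3305 -0.2218  0.006 ]
baseBR [ 0.3359 -0.3697  0.006 ]
[ 0.42385471 -0.003545    1.68777056]
[355.28515545 197.05844014]
```

View pics/crop2.png

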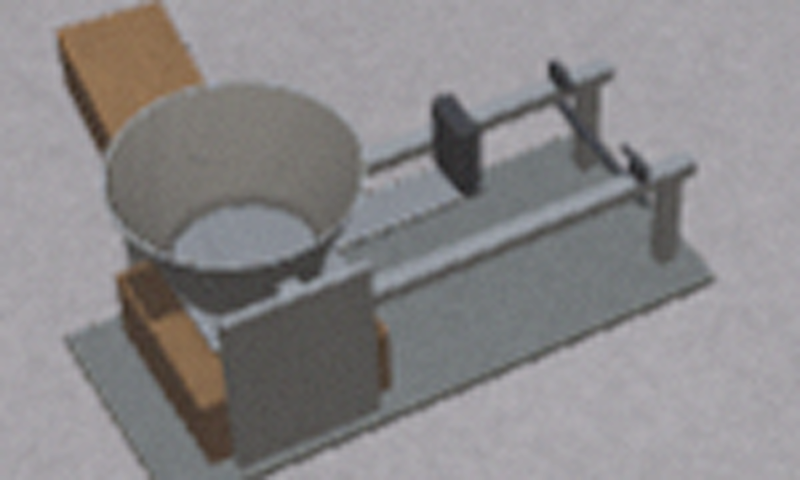

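The mark blocks lie on the rails at the crossbar, which is the dark line at top-crop y≈511. The target scoop is confirmed as the steel one in the white tray. I'll move above its handle and log states along the way to fit the arm kinematics.

>>> step_arm([
  {"x": -0.67,"y": -0.434,"z": -0.06,"az": 1,"grip": -1},
  {"x": -0.67,"y": -0.434,"z": -0.06,"az": 1,"grip": -1},
  {"x": -0.67,"y": -0.434,"z": -0.06,"az": 1,"grip": -1},
  {"x": -0.67,"y": -0.434,"z": -0.06,"az": 1,"grip": -1},
  {"x": -0.67,"y": -0.434,"z": -0.06,"az": 1,"grip": -1},
  {"x": -0.67,"y": -0.434,"z": -0.06,"az": 1,"grip": -1},
  {"x": -0.67,"y": -0.434,"z": -0.06,"az": 1,"grip": -1},
  {"x": -0.67,"y": -0.434,"z": -0.06,"az": 1,"grip": -1},
  {"x": -0.67,"y": -0.434,"z": -0.06,"az": 1,"grip": -1},
])

```text
validation failed for argument at $.se...
```

```bash
cat >> h.py <<'E'
def log():
    from workcell import bot
    s=bot.read_state(); open("pics/log.txt","a").write(repr(list(s["q"])+list(s["tool_pos"])+list(s["tcp_rot"]))+"\n"); return s
def Rdown(ang):  # tool pointing down, tool x at world azimuth ang
    x=np.array([np.cos(ang),np.sin(ang),0]);z=np.array([0,0,-1.]);return np.column_stack([x,np.cross(z,x),z])
def go(p,R):
    s=log();R0=Ro.from_rotvec(s["tcp_rot"]).as_matrix()
    d=R0.T@(np.asarray(p)-s["tool_pos"])/.5; w=Ro.from_matrix(R0.T@R).as_rotvec(degrees=True)
    print("t",round(float(s["time"]),2),"q",np.round(s["q"],2),"pos",np.round(s["tool_pos"],4),"F",np.round(s["wrist_force"],1),"w",round(float(s["width"]),3),"g",round(float(s["grip_force"]),1))
    print("xyz",np.round(d,4),"a",np.round(w/30,3),"rows",np.round(np.linalg.norm(d)*10,1),np.round(np.linalg.norm(w)/8.59,1))
E
python3 -c "
from h import *
go((.628,.144,.24),Rdown(np.pi/2+.0455))"
```

```text
t 0.1 q [ 1.26  0.26  1.61 -0.    1.27 -0.04] pos [0.1836 0.6488 0.23  ] F [ 0.2  0.7 -0.4] w 0.997 g 0.0
xyz [-1.1301 -0.7296 -0.0185] a [-4.000e-03  2.000e-03  2.386e+00] rows 13.5 8.3
```

>>> step_arm([
  {"x": -0.1,"y": -0.064,"z": -0.02,"ax": 0.0,"ay": 0.0,"az": 0.2,"grip": -1.0},
])

```text
time: 0.2
tool_pos: [0.2133, 0.6142, 0.2369]
tcp_rot: [-0.589, -3.083, 0.003]
wrist_force: [1.2, 0.0, -0.1]
width: 0.998
grip_force: 0.0
```

>>> step_arm([
  {"x": -0.71,"y": -0.363,"z": -0.05,"ax": 0,"ay": 0,"az": 1,"grip": -1},
  {"x": -0.71,"y": -0.363,"z": -0.05,"ax": 0,"ay": 0,"az": 1,"grip": -1},
  {"x": -0.71,"y": -0.363,"z": -0.05,"ax": 0,"ay": 0,"az": 1,"grip": -1},
  {"x": -0.71,"y": -0.363,"z": -0.05,"ax": 0,"ay": 0,"az": 1,"grip": -1},
  {"x": -0.71,"y": -0.363,"z": -0.05,"ax": 0,"ay": 0,"az": 1,"grip": -1},
  {"x": -0.71,"y": -0.363,"z": -0.05,"ax": 0,"ay": 0,"az": 1,"grip": -1},
  {"x": -0.71,"y": -0.363,"z": -0.05,"ax": 0,"ay": 0,"az": 1,"grip": -1},
  {"x": -0.71,"y": -0.363,"z": -0.05,"ax": 0,"ay": 0,"az": 1,"grip": -1},
])

```text
time: 1.0
tool_pos: [0.4795, 0.3103, 0.2643]
tcp_rot: [-1.372, -2.826, 0.001]
wrist_force: [1.0, 1.1, 0.3]
width: 0.999
grip_force: 0.0
```

```bash
python3 -c "
from h import *
go((.628,.144,.24),Rdown(np.pi/2+.0455))"
```

```text
t 1.0 q [ 0.53  0.05  1.79  0.    1.3  -0.14] pos [0.4795 0.3103 0.2643] F [1.  1.1 0.3] w 0.999 g 0.0
xyz [-0.4452  0.0277  0.0486] a [-1.000e-03  0.000e+00  1.186e+00] rows 4.5 4.1
```

>>> step_arm([
  {"x": -0.445,"y": 0.028,"z": 0.049,"ax": 0,"ay": 0,"az": 1,"grip": -1},
  {"x": -0.445,"y": 0.028,"z": 0.049,"ax": 0,"ay": 0,"az": 1,"grip": -1},
  {"x": -0.445,"y": 0.028,"z": 0.049,"ax": 0,"ay": 0,"az": 1,"grip": -1},
  {"x": -0.445,"y": 0.028,"z": 0.049,"ax": 0,"ay": 0,"az": 1,"grip": -1},
  {"x": -0.445,"y": 0.028,"z": 0.049,"ax": 0,"ay": 0,"az": 1,"grip": -1},
  {"x": -0.445,"y": 0.028,"z": 0.049,"ax": 0,"ay": 0,"az": 1,"grip": -1},
])

```text
time: 1.6
tool_pos: [0.6286, 0.1427, 0.2383]
tcp_rot: [-2.062, -2.37, 0.003]
wrist_force: [-0.2, 0.0, 0.0]
width: 1.001
grip_force: 0.0
```

```bash
python3 -c "
from h import *
go((.628,.144,.14),Rdown(np.pi/2+.0455))
c=snap('wrist','w1');print(c['fx'],-c['R'].T@c['t'],proj(c,(.6282,.1442,.144)),proj(c,(.628,.144,.065)))
cv2.imwrite('pics/w1.png',cv2.resize(c['img'][:,:,::-1],(800,600)))"
```

```text
t 1.6 q [ 0.19  0.2   1.66 -0.    1.28  0.05] pos [0.6286 0.1427 0.2383] F [-0.2  0.   0. ] w 1.001 g 0.0
xyz [ 0.003  -0.0005  0.1967] a [-0.004  0.002  0.178] rows 2.0 0.6
323.2376589309525 [0.62036026 0.20787752 0.38125995] [284.09123643 208.94611144] [284.1982522  188.41908426]
```

View pics/w1.png

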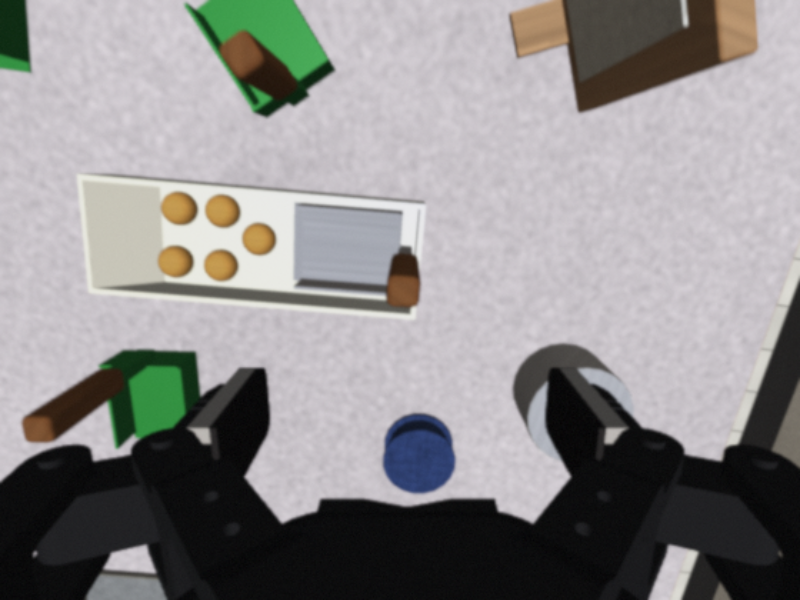

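The wrist view confirms the steel scoop in the tray, with its handle top at (404,292) and the sweets at the slope end. The handle is about 3 mm further +y than I estimated.

```bash
python3 -c "
from h import *
c=load('w1')
A=lambda u,v,z:np.round(ray(c,(u+.5)*.7-.5,(v+.5)*.7-.5,z),4)
print('handle',A(404,292,.144))
for u,v in ((80,176),(425,203),(413,318),(90,293)):print('rim',A(u,v,.04))
for u,v in ((295,204),(402,211),(295,285),(388,293)):print('pan',A(u,v,.0065))
for u,v in ((179,208),(222,211),(259,239),(175,261),(221,265)):print('sw',A(u,v,.017))
go((.627,.147,.095),Rdown(np.pi/2+.0455))
"
```

```text
handle [0.6266 0.1477 0.144 ]
rim [0.3882 0.174  0.04  ]
rim [0.6353 0.1894 0.04  ]
rim [0.6391 0.1017 0.04  ]
rim [0.3919 0.0873 0.04  ]
pan [0.5343 0.1725 0.0065]
pan [0.6195 0.1788 0.0065]
pan [0.5393 0.1062 0.0065]
pan [0.6171 0.1101 0.0065]
sw [0.4477 0.1579 0.017 ]
sw [0.4809 0.1603 0.017 ]
sw [0.5106 0.1424 0.017 ]
sw [0.445  0.1154 0.017 ]
sw [0.4816 0.1173 0.017 ]
t 1.65 q [0.19 0.2  1.66 0.   1.28 0.05] pos [0.6275 0.1444 0.2387] F [-0.  -0.2 -0.5] w 0.998 g 0.0
xyz [0.0052 0.0003 0.2875] a [-0.004  0.     0.181] rows 2.9 0.6
```

>>> step_arm([
  {"x": 0.005,"y": 0,"z": 0.1,"ax": 0,"ay": 0,"az": 0.16,"grip": -1},
  {"x": 0.005,"y": 0,"z": 0.2,"ax": 0,"ay": 0,"az": 0.16,"grip": -1},
  {"x": 0.005,"y": 0,"z": 0.26,"ax": 0,"ay": 0,"az": 0.16,"grip": -1},
  {"x": 0.005,"y": 0,"z": 0.288,"ax": 0,"ay": 0,"az": 0.16,"grip": -1},
  {"x": 0.005,"y": 0,"z": 0.288,"ax": 0,"ay": 0,"az": 0.16,"grip": 1},
  {"x": 0.005,"y": 0,"z": 0.288,"ax": 0,"ay": 0,"az": 0.16,"grip": 1},
  {"x": 0.005,"y": 0,"z": 0.288,"ax": 0,"ay": 0,"az": 0.16,"grip": 1},
  {"x": 0.005,"y": 0,"z": 0.288,"ax": 0,"ay": 0,"az": 0.16,"grip": 1},
  {"x": 0.005,"y": 0,"z": 0.288,"ax": 0,"ay": 0,"az": 0.16,"grip": 1},
  {"x": 0.005,"y": 0,"z": 0.288,"ax": 0,"ay": 0,"az": 0.16,"grip": 1},
  {"x": 0.005,"y": 0,"z": 0.288,"ax": 0,"ay": 0,"az": 0.16,"grip": 1},
  {"x": 0.005,"y": 0,"z": 0.288,"ax": 0,"ay": 0,"az": 0.16,"grip": 1},
], force=80)

```text
time: 2.85
tool_pos: [0.6279, 0.1488, 0.0986]
tcp_rot: [2.154, 2.285, 0.003]
wrist_force: [-2.1, -0.5, 5.5]
width: 0.199
grip_force: 78.2
```

```bash
python3 -c "
from h import *
s=log();p=s['tool_pos']
go(p+np.array([-.102,-.0058,0]),Rdown(np.pi/2+.056))
"; cat pics/log.txt
```

```text
t 2.85 q [0.19 0.32 1.79 0.   1.03 0.13] pos [0.6279 0.1488 0.0986] F [-2.1 -0.5  5.5] w 0.199 g 78.2
xyz [ 0.0005 -0.2043 -0.0005] a [ 0.005 -0.001  0.006] rows 2.0 0.0
[np.float64(1.2581143202860283), np.float64(0.2647207313641948), np.float64(1.605276434761959), np.float64(-2.7838524809660258e-05), np.float64(1.273688105953961), np.float64(-0.0369183284393741), np.float64(0.18360471717545748), np.float64(0.6488466832719131), np.float64(0.23003653813431757), np.float64(-0.43173798176041805), np.float64(-3.111442481700498), np.float64(0.003243906765546945)]
[np.float64(0.5308107032462122), np.float64(0.04905654739177916), np.float64(1.7894958949727187), np.float64(6.182629842027974e-05), np.float64(1.3034985533786252), np.float64(-0.1359091981253138), np.float64(0.4794694804907039), np.float64(0.3103487809137061), np.float64(0.26433546989176954), np.float64(-1.3721378130190165), np.float64(-2.8257623677302455), np.float64(0.000547063916839854)]
[np.float64(0.1850450104133325), np.float64(0.20431264976585975), np.float64(1.6636185412495856), np.float64(-0.0010050751156698134), np.flo
[... 732 characters left out ...]
334902152), np.float64(0.00039144915004864206), np.float64(1.0285631437796858), np.float64(0.13462591511816743), np.float64(0.6279413543763246), np.float64(0.14880091407146595), np.float64(0.0985790182543417), np.float64(2.154079616841622), np.float64(2.2852368799621803), np.float64(0.0034292805016579004)]
[np.float64(0.19389927362113382), np.float64(0.3158067379210224), np.float64(1.794777334902152), np.float64(0.00039144915004864206), np.float64(1.0285631437796858), np.float64(0.13462591511816743), np.float64(0.6279413543763246), np.float64(0.14880091407146595), np.float64(0.0985790182543417), np.float64(2.154079616841622), np.float64(2.2852368799621803), np.float64(0.0034292805016579004)]
```

>>> step_arm([
  {"x": 0,"y": -0.025,"z": 0,"ax": 0,"ay": 0,"az": 0,"grip": 1},
  {"x": 0,"y": -0.055,"z": 0,"ax": 0,"ay": 0,"az": 0,"grip": 1},
  {"x": 0,"y": -0.085,"z": 0,"ax": 0,"ay": 0,"az": 0,"grip": 1},
  {"x": 0,"y": -0.115,"z": 0,"ax": 0,"ay": 0,"az": 0,"grip": 1},
  {"x": 0,"y": -0.145,"z": 0,"ax": 0,"ay": 0,"az": 0,"grip": 1},
  {"x": 0,"y": -0.175,"z": 0,"ax": 0,"ay": 0,"az": 0,"grip": 1},
  {"x": 0,"y": -0.195,"z": 0,"ax": 0,"ay": 0,"az": 0,"grip": 1},
  {"x": 0,"y": -0.207,"z": 0,"ax": 0,"ay": 0,"az": 0,"grip": 1},
])

```text
time: 3.65
tool_pos: [0.5257, 0.1431, 0.0986]
tcp_rot: [2.152, 2.283, 0.01]
wrist_force: [7.2, 3.8, 23.8]
width: 0.199
grip_force: 84.5
```

```bash
python3 -c "
from h import *
s=log();p=s['tool_pos'];go(p,Rdown(np.pi/2+.056))
c=snap('wrist','w2');d=snap('scene','s2')
cv2.imwrite('pics/w2.png',np.hstack([cv2.resize(c['img'][:,:,::-1],(460,345)),cv2.resize(d['img'][215:305,265:380,::-1],(340,266),interpolation=cv2.INTER_CUBIC)[:345] if 0 else cv2.resize(d['img'][205:315,265:375,::-1],(340,345),interpolation=cv2.INTER_CUBIC)]))"
```

```text
t 3.65 q [0.22 0.14 2.02 0.   0.98 0.16] pos [0.5257 0.1431 0.0986] F [ 7.2  3.8 23.8] w 0.199 g 84.5
xyz [0. 0. 0.] a [ 0.014 -0.003  0.006] rows 0.0 0.1
```

View pics/w2.png

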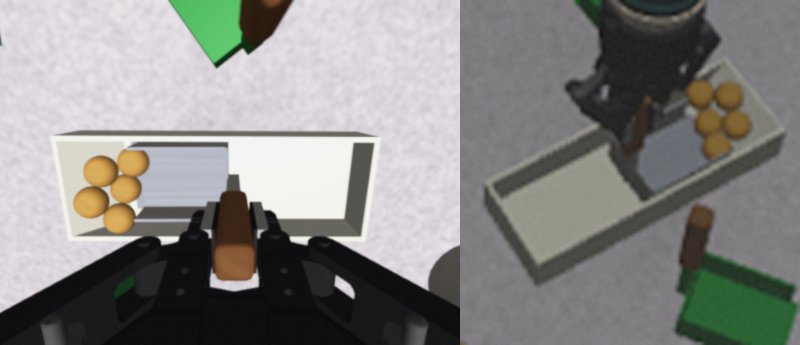

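The five sweets are heaped at the lip: three touch it and two are on the slope. I'll rotate the mouth up along the slope to take them in.

>>> step_arm([
  {"x": 0,"y": -0.004,"z": 0,"ax": 0.15,"ay": 0,"az": 0,"grip": 1},
  {"x": 0,"y": -0.008,"z": 0,"ax": 0.32,"ay": 0,"az": 0,"grip": 1},
  {"x": 0,"y": -0.012,"z": 0,"ax": 0.5,"ay": 0,"az": 0,"grip": 1},
  {"x": 0,"y": -0.014,"z": 0,"ax": 0.7,"ay": 0,"az": 0,"grip": 1},
  {"x": 0,"y": -0.014,"z": 0,"ax": 0.8,"ay": 0,"az": 0,"grip": 1},
  {"x": 0,"y": -0.014,"z": 0,"ax": 0.8,"ay": 0,"az": 0,"grip": 1},
])

```text
time: 4.35
tool_pos: [0.5164, 0.1416, 0.0944]
tcp_rot: [-1.934, -2.051, 0.44]
wrist_force: [-0.7, -0.4, -1.1]
width: 0.2
grip_force: 79.8
```

```bash
python3 -c "
from h import *
s=log();p=s['tool_pos'];go(p,Rdown(np.pi/2+.056))
c=snap('wrist','w3');d=snap('scene','s3')
cv2.imwrite('pics/w3.png',np.hstack([cv2.resize(c['img'][:,:,::-1],(460,345)),cv2.resize(d['img'][205:315,265:375,::-1],(340,345),interpolation=cv2.INTER_CUBIC)]))"
```

```text
t 4.35 q [0.19 0.4  1.74 0.05 1.41 0.11] pos [0.5164 0.1416 0.0944] F [-0.7 -0.4 -1.1] w 0.2 g 79.8
xyz [0. 0. 0.] a [-0.806  0.002  0.005] rows 0.0 2.8
```

View pics/w3.png

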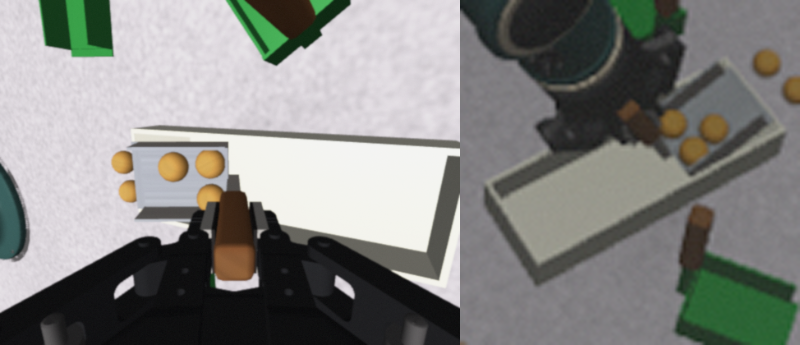

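Three sweets are in the pan. Two hopped over the near end onto the counter. I'll lift gently, then fit the kinematics to plan the tipping.

```bash
cat >> h.py <<'E'
# planar-ish model: base yaw, shoulder, elbow, roll, bend, roll ; params a1,d1,L2,L3,D,lat,e
def fk(P,q):
    a1,d1,L2,L3,D,lat,e=P
    Rz=lambda a:Ro.from_euler("z",a).as_matrix(); Ry=lambda a:Ro.from_euler("y",a).as_matrix()
    R=Rz(q[0]);p=np.array([0,0,d1])+R@np.array([a1,lat,0])
    R=R@Ry(q[1]);p=p+R@np.array([0,0,L2])
    R=R@Ry(q[2]);p=p+R@np.array([e,0,L3])
    R=R@Rz(SG[0]*q[3]);R=R@Ry(q[4]);R=R@Rz(SG[1]*q[5]+SG[2]);p=p+R@np.array([0,0,D])
    return p,R
SG=[1,1,0.]
E
python3 - <<'E'
from h import *
import h
from scipy.optimize import least_squares
s=log()
up=Ro.from_rotvec(s["tcp_rot"]).as_matrix().T@np.array([0,0,1]);print("up",np.round(up,3))
D=np.array([eval(l.replace("np.float64","")) for l in open("pics/log.txt")])
for sg in((1,1),(1,-1),(-1,1),(-1,-1)):
  for off in(np.pi/2,-np.pi/2,0,np.pi):
    h.SG=[*sg,off]
    f=lambda P:np.concatenate([np.r_[(fk(P,d[:6])[0]-d[6:9]),.1*Ro.from_matrix(fk(P,d[:6])[1].T@Ro.from_rotvec(d[9:]).as_matrix()).as_rotvec()] for d in D])
    r=least_squares(f,[0,.3,.4,.35,.25,0.02,0]); print(sg,round(off,2),r.cost,np.round(r.x,4),np.abs(f(r.x)).max())
E
```

```text
up [-0.    -0.408 -0.913]
(1, 1) 1.57 6.272691344539154e-19 [0.     0.2518 0.512  0.5662 0.3477 0.0249 0.0014] 4.4578118973959135e-10
(1, 1) -1.57 0.5428282420599146 [0.     0.2518 0.512  0.5662 0.3477 0.0249 0.0014] 0.3141592653589793
(1, 1) 0 0.1357070605149786 [0.     0.2518 0.512  0.5662 0.3477 0.0249 0.0014] 0.15707963267948968
(1, 1) 3.14 0.13570706051497877 [0.     0.2518 0.512  0.5662 0.3477 0.0249 0.0014] 0.15707963267948977
(1, -1) 1.57 0.002954495217117318 [0.     0.2518 0.512  0.5662 0.3477 0.0249 0.0014] 0.0320926133178639
(1, -1) -1.57 0.4713744770437661 [0.     0.2518 0.512  0.5662 0.3477 0.0249 0.0014] 0.3067755996711045
(1, -1) 0 0.16500661209285464 [0.     0.2518 0.512  0.5662 0.3477 0.0249 0.0014] 0.18917224599735358
(1, -1) 3.14 0.11231649937133736 [0.     0.2518 0.512  0.5662 0.3477 0.0249 0.0014] 0.1842614723045525
(-1, 1) 1.57 0.0015351763743255272 [0.0048 0.2591 0.4831 0.5682 0.3217 0.0344 0.006 ] 0.024250575858131132
(-1, 1) -1.57 0.542552514318194 [0.0048 0.2591 0.4831 0.5682 0.3217 0.0344 0.006 ] 0.31415763526668156
(-1, 1) 0 0.13801318724188072 [0.0048 0.2591 0.4831 0.5682 0.3217 0.0344 0.006 ] 0.15860899684037152
(-1, 1) 3.14 0.13640165939667975 [0.0048 0.2591 0.4831 0.5682 0.3217 0.0344 0.006 ] 0.15713804247556284
(-1, -1) 1.57 0.004602564264393305 [0.0048 0.2591 0.4831 0.5682 0.3217 0.0344 0.006 ] 0.03212448646875184
(-1, -1) -1.57 0.4712768763329324 [0.0048 0.2591 0.4831 0.5682 0.3217 0.0344 0.006 ] 0.30677396958389136
(-1, -1) 0 0.167415284956944 [0.0048 0.2591 0.4831 0.5682 0.3217 0.0344 0.006 ] 0.18920411570057316
(-1, -1) 3.14 0.11313390855169278 [0.0048 0.2591 0.4831 0.5682 0.3217 0.0344 0.006 ] 0.18425820606976526
```

>>> step_arm([
  {"x": 0,"y": -0.008,"z": -0.018,"ax": 0,"ay": 0,"az": 0,"grip": 1},
  {"x": 0,"y": -0.024,"z": -0.054,"ax": 0,"ay": 0,"az": 0,"grip": 1},
  {"x": 0,"y": -0.044,"z": -0.098,"ax": 0,"ay": 0,"az": 0,"grip": 1},
  {"x": 0,"y": -0.064,"z": -0.143,"ax": 0,"ay": 0,"az": 0,"grip": 1},
  {"x": 0,"y": -0.084,"z": -0.188,"ax": 0,"ay": 0,"az": 0,"grip": 1},
  {"x": 0,"y": -0.104,"z": -0.233,"ax": 0,"ay": 0,"az": 0,"grip": 1},
  {"x": 0,"y": -0.118,"z": -0.264,"ax": 0,"ay": 0,"az": 0,"grip": 1},
  {"x": 0,"y": -0.122,"z": -0.274,"ax": 0,"ay": 0,"az": 0,"grip": 1},
  {"x": 0,"y": -0.122,"z": -0.274,"ax": 0,"ay": 0,"az": 0,"grip": 1},
])

```text
time: 5.35
tool_pos: [0.5168, 0.1421, 0.2471]
tcp_rot: [-1.936, -2.055, 0.434]
wrist_force: [0.2, -0.1, -1.3]
width: 0.197
grip_force: 80.0
```

```bash
cat >> h.py <<'E'
SG=[1,1,np.pi/2]
PM=[0.,.2518,.512,.5662,.3477,.0249,.0014]
LO=np.array([-2.63,-.94,.31,-1.31,0,-2.55]);HI=np.array([2.63,2.18,2.57,4.45,2.66,2.55])
def ik(p,R,q0):
    from scipy.optimize import least_squares
    f=lambda q:np.r_[fk(PM,q)[0]-p,.2*Ro.from_matrix(fk(PM,q)[1].T@R).as_rotvec()]
    r=least_squares(f,np.clip(q0,LO+.01,HI-.01),bounds=(LO,HI)); return r.x,np.abs(r.fun).max()
def scoopR(psi,th): # scoop yaw psi, mouth-down pitch th -> tool R
    return Rdown(np.pi/2+psi)@Ro.from_euler("x",-th).as_matrix()
LIP=np.array([0,-.091,.0946])
E
python3 - <<'E'
from h import *
from workcell import bot
import pickle
s=log();print(s["time"],s["tool_pos"],s["wrist_force"],s["grip_force"])
F=np.array([.603,-.2845,.17])
for psi in np.radians([-120,-90,-60,-30,0,30,60,90,120,150,180]):
    q=s["q"];out=[]
    for th in np.radians([-24,0,20,40,55,65,75,85]):
        R=scoopR(psi,th);q,e=ik(F-R@LIP,R,q);out.append(round(e*1000,1))
    print(round(np.degrees(psi)),out,np.round(q,2))
c=snap("top","t4");cv2.imwrite("pics/t4.png",cv2.resize(c["img"][150:380,150:400,::-1],(652,600),interpolation=cv2.INTER_CUBIC))
E
```

```text
5.35 [0.51683405 0.14206632 0.2471231 ] [ 0.16450337 -0.06433256 -1.27073178] 79.97640609741211
-120 [np.float64(0.0), np.float64(0.0), np.float64(0.0), np.float64(0.0), np.float64(0.0), np.float64(0.0), np.float64(0.0), np.float64(0.0)] [ 0.08  0.77  1.4  -1.13  2.    2.29]
-90 [np.float64(0.0), np.float64(0.0), np.float64(0.0), np.float64(0.0), np.float64(0.0), np.float64(0.0), np.float64(0.0), np.float64(8.4)] [ 0.2   0.46  1.88 -1.31  1.65  2.36]
-60 [np.float64(0.0), np.float64(0.0), np.float64(0.0), np.float64(0.0), np.float64(0.0), np.float64(15.5), np.float64(44.0), np.float64(65.9)] [ 0.18  0.04  2.18 -1.31  1.22  2.1 ]
-30 [np.float64(0.0), np.float64(0.0), np.float64(0.0), np.float64(0.0), np.float64(0.0), np.float64(11.1), np.float64(42.3), np.float64(73.4)] [-0.48 -0.52  2.55 -1.28  0.    1.29]
0 [np.float64(0.0), np.float64(0.0), np.float64(0.0), np.float64(0.0), np.float64(0.0), np.float64(0.0), np.float64(0.0), np.float64(1.4)] [-1.11  0.01  2.51  1.9   1.23 -2.55]
30 [np.float64(0.0), np.float64(0.0), np.float64(0.0), np.float64(0.0), np.float64(0.0), np.float64(0.0)
[... 293 characters left out ...]
float64(0.0), np.float64(0.0), np.float64(0.0), np.float64(0.0), np.float64(0.0), np.float64(0.0)] [-0.9   0.98  1.03  0.99  2.3  -2.28]
120 [np.float64(0.0), np.float64(0.0), np.float64(13.4), np.float64(21.2), np.float64(12.0), np.float64(0.6), np.float64(0.0), np.float64(8.3)] [-0.71  1.25  0.52  0.91  2.66 -2.25]
150 [np.float64(30.8), np.float64(53.2), np.float64(91.1), np.float64(99.0), np.float64(49.9), np.float64(45.8), np.float64(53.6), np.float64(60.1)] [-0.58  1.21  0.49  0.54  2.66 -2.55]
180 [np.float64(102.6), np.float64(110.3), np.float64(141.6), np.float64(186.0), np.float64(109.6), np.float64(116.1), np.float64(121.7), np.float64(126.5)] [-0.45  1.19  0.53  0.35  2.66 -2.55]
```

View pics/t4.png

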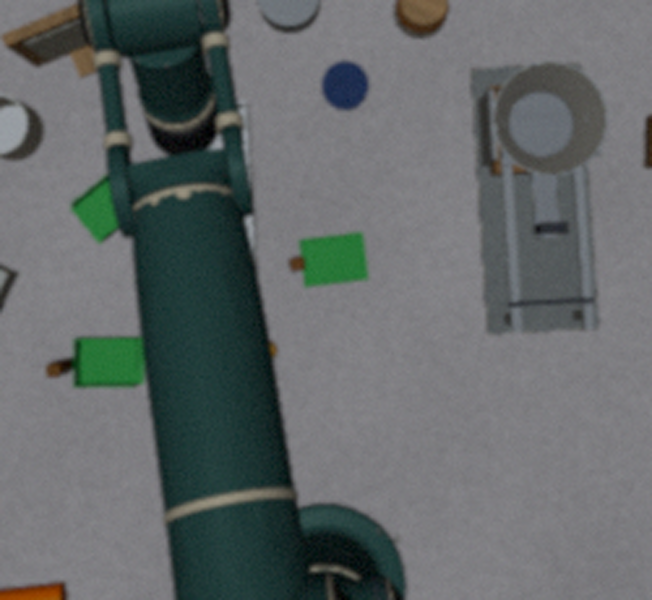

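The top view shows one stray sweet on the counter at (273,349), clear of everything, and the funnel path is free. I'll tip with scoop yaw 45°.

```bash
cat > t.py <<'E'
from h import *
def tgt(psi,th,off,z):
    F=np.array([.603,-.2845,0]);R=scoopR(psi,th);L=F+off*np.array([np.cos(psi),np.sin(psi),0])+[0,0,z];return L-R@LIP,R
def delta(a,b):
    return np.round(np.r_[a[1].T@(b[0]-a[0])/.5,Ro.from_matrix(a[1].T@b[1]).as_rotvec(degrees=True)/30],3)
E
python3 - <<'E'
from t import *
s=log();a=(s["tool_pos"],Ro.from_rotvec(s["tcp_rot"]).as_matrix());th0=np.radians(-24.2)
b=tgt(np.pi/4,th0,.025,.2)
m=(a[0]*.5+b[0]*.5,scoopR(.056*.5+np.pi/8,th0))
print(b[0],m[0],np.linalg.norm(b[0]-a[0]));print(delta(a,m));print(delta(m,b))
q=s["q"]
for p in(m,b):q,e=ik(*p,q);print(np.round(q,2),e)
p=b
for th in np.radians([-5,15,30,45,60,75]):
    n=tgt(np.pi/4,th,.025,.2-.04*(min(th,.8)-th0)/(.8-th0));print(round(np.degrees(th)),delta(p,n),end="");p=n;q,e=ik(*p,q);print(np.round(q,2),e)
E
```

```text
[ 0.7067903  -0.1807097   0.24898357] [ 0.61156948 -0.01938627  0.24743382] 0.3746713635203832
[-0.333  0.155 -0.072  0.007 -0.282 -0.63 ]
[-0.372  0.037 -0.02   0.    -0.286 -0.635]
[ 0.02  0.4   1.45 -0.16  1.68 -0.39] 1.4981714615007611e-09
[-0.13  0.53  1.26 -0.33  1.61 -0.88] 8.282263763703668e-14
-5 [-0.    -0.063 -0.029 -0.64  -0.     0.   ][-0.28  0.35  1.41 -0.08  1.42 -1.05] 5.76923498577899e-09
15 [-0.    -0.074 -0.028 -0.667 -0.    -0.   ][-0.48  0.22  1.56  0.26  1.28 -1.33] 7.604852069811869e-16
30 [-0.    -0.06  -0.024 -0.5    0.    -0.   ][-0.65  0.18  1.67  0.55  1.26 -1.6 ] 6.204080582605798e-10
45 [ 0.    -0.064 -0.026 -0.5   -0.     0.   ][-0.82  0.2   1.76  0.82  1.32 -1.88] 3.31166760680901e-10
60 [-0.    -0.056 -0.04  -0.5    0.    -0.   ][-0.96  0.28  1.81  1.03  1.45 -2.11] 6.914213963313576e-11
75 [-0.    -0.055 -0.041 -0.5   -0.    -0.   ][-1.06  0.42  1.84  1.19  1.61 -2.3 ] 8.805473645040225e-11
```

>>> step_arm([
  {"x": -0.02,"y": 0.01,"z": -0.005,"ax": 0,"ay": -0.015,"az": -0.035,"grip": 1},
  {"x": -0.06,"y": 0.03,"z": -0.013,"ax": 0,"ay": -0.05,"az": -0.11,"grip": 1},
  {"x": -0.115,"y": 0.053,"z": -0.025,"ax": 0.002,"ay": -0.1,"az": -0.22,"grip": 1},
  {"x": -0.175,"y": 0.081,"z": -0.038,"ax": 0.003,"ay": -0.15,"az": -0.335,"grip": 1},
  {"x": -0.235,"y": 0.109,"z": -0.051,"ax": 0.005,"ay": -0.2,"az": -0.45,"grip": 1},
  {"x": -0.29,"y": 0.135,"z": -0.063,"ax": 0.006,"ay": -0.246,"az": -0.55,"grip": 1},
  {"x": -0.333,"y": 0.155,"z": -0.072,"ax": 0.007,"ay": -0.282,"az": -0.63,"grip": 1},
])

```text
time: 6.1
tool_pos: [0.6117, -0.0207, 0.2449]
tcp_rot: [-1.555, -2.405, 0.519]
wrist_force: [-0.5, 0.2, -2.3]
width: 0.202
grip_force: 79.9
```

>>> step_arm([
  {"x": -0.05,"y": 0.005,"z": -0.003,"ax": 0,"ay": -0.038,"az": -0.085,"grip": 1},
  {"x": -0.11,"y": 0.011,"z": -0.006,"ax": 0,"ay": -0.084,"az": -0.187,"grip": 1},
  {"x": -0.17,"y": 0.017,"z": -0.009,"ax": 0,"ay": -0.13,"az": -0.29,"grip": 1},
  {"x": -0.23,"y": 0.023,"z": -0.012,"ax": 0,"ay": -0.176,"az": -0.392,"grip": 1},
  {"x": -0.29,"y": 0.029,"z": -0.015,"ax": 0,"ay": -0.223,"az": -0.495,"grip": 1},
  {"x": -0.34,"y": 0.034,"z": -0.018,"ax": 0,"ay": -0.261,"az": -0.58,"grip": 1},
  {"x": -0.365,"y": 0.036,"z": -0.02,"ax": 0,"ay": -0.28,"az": -0.623,"grip": 1},
  {"x": -0.372,"y": 0.037,"z": -0.02,"ax": 0,"ay": -0.286,"az": -0.635,"grip": 1},
  {"x": -0.372,"y": 0.037,"z": -0.02,"ax": 0,"ay": -0.286,"az": -0.635,"grip": 1},
  {"x": -0.372,"y": 0.037,"z": -0.02,"ax": 0,"ay": -0.286,"az": -0.635,"grip": 1},
])

```text
time: 7.1
tool_pos: [0.7063, -0.1796, 0.2477]
tcp_rot: [-1.118, -2.7, 0.579]
wrist_force: [-0.1, 1.3, -2.0]
width: 0.2
grip_force: 79.9
```

Run:
```python
from t import *
s=log();a=(s["tool_pos"],Ro.from_rotvec(s["tcp_rot"]).as_matrix());th0=np.radians(-24.2)
print(s["time"],s["tool_pos"],s["wrist_force"],delta(a,tgt(np.pi/4,th0,.025,.2)))
p=a
for th in np.radians([5,30,57,80]):
    n=tgt(np.pi/4,th,.025,.2-.04*(min(th,.8)-th0)/(.8-th0));print(round(np.degrees(th)),delta(p,n));p=n
c=snap('wrist','w5');cv2.imwrite('pics/w5.png',c['img'][:,:,::-1])
h=cv2.cvtColor(c['img'],cv2.COLOR_RGB2HSV);m=cv2.inRange(h,(8,120,110),(28,255,255));n,l,st,ce=cv2.connectedComponentsWithStats(m)
print([(tuple(np.round(ce[i])),st[i,4]) for i in range(1,n) if st[i,4]>60])
```

```text
7.1 [ 0.70628381 -0.17955712  0.24772924] [-0.0941689  1.3014666 -1.9871656] [-0.002 -0.002 -0.002 -0.002 -0.004  0.001]
5 [-0.002 -0.104 -0.036 -0.975 -0.004  0.   ]
30 [-0.    -0.1   -0.031 -0.833 -0.     0.   ]
57 [ 0.    -0.115 -0.046 -0.9   -0.     0.   ]
80 [-0.    -0.088 -0.056 -0.767  0.     0.   ]
[((np.float64(445.0), np.float64(180.0)), np.int32(704)), ((np.float64(244.0), np.float64(218.0)), np.int32(2490)), ((np.float64(16.0), np.float64(239.0)), np.int32(473)), ((np.float64(20.0), np.float64(253.0)), np.int32(237)), ((np.float64(284.0), np.float64(319.0)), np.int32(1889))]
```

>>> step_arm([
  {"x": 0,"y": -0.021,"z": -0.007,"ax": -0.19,"ay": 0,"az": 0,"grip": 1},
  {"x": 0,"y": -0.042,"z": -0.014,"ax": -0.39,"ay": 0,"az": 0,"grip": 1},
  {"x": 0,"y": -0.062,"z": -0.022,"ax": -0.585,"ay": 0,"az": 0,"grip": 1},
  {"x": 0,"y": -0.083,"z": -0.029,"ax": -0.78,"ay": 0,"az": 0,"grip": 1},
  {"x": 0,"y": -0.104,"z": -0.036,"ax": -0.975,"ay": 0,"az": 0,"grip": 1},
])

```text
time: 7.65
tool_pos: [0.6783, -0.2079, 0.2881]
tcp_rot: [1.186, 2.867, 0.131]
wrist_force: [-0.2, -0.9, -2.6]
width: 0.199
grip_force: 79.8
```

>>> step_arm([
  {"x": 0,"y": -0.02,"z": -0.006,"ax": -0.167,"ay": 0,"az": 0,"grip": 1},
  {"x": 0,"y": -0.04,"z": -0.012,"ax": -0.333,"ay": 0,"az": 0,"grip": 1},
  {"x": 0,"y": -0.06,"z": -0.019,"ax": -0.5,"ay": 0,"az": 0,"grip": 1},
  {"x": 0,"y": -0.08,"z": -0.025,"ax": -0.667,"ay": 0,"az": 0,"grip": 1},
  {"x": 0,"y": -0.1,"z": -0.031,"ax": -0.833,"ay": 0,"az": 0,"grip": 1},
])

```text
time: 8.15
tool_pos: [0.6417, -0.2444, 0.2988]
tcp_rot: [1.09, 2.638, 0.71]
wrist_force: [-0.1, -0.2, -1.7]
width: 0.2
grip_force: 79.9
```

>>> step_arm([
  {"x": 0,"y": -0.023,"z": -0.009,"ax": -0.18,"ay": 0,"az": 0,"grip": 1},
  {"x": 0,"y": -0.046,"z": -0.018,"ax": -0.36,"ay": 0,"az": 0,"grip": 1},
  {"x": 0,"y": -0.069,"z": -0.028,"ax": -0.54,"ay": 0,"az": 0,"grip": 1},
  {"x": 0,"y": -0.092,"z": -0.037,"ax": -0.72,"ay": 0,"az": 0,"grip": 1},
  {"x": 0,"y": -0.115,"z": -0.046,"ax": -0.9,"ay": 0,"az": 0,"grip": 1},
  {"x": 0,"y": -0.115,"z": -0.046,"ax": -0.9,"ay": 0,"az": 0,"grip": 1},
])

```text
time: 8.75
tool_pos: [0.5964, -0.2888, 0.2849]
tcp_rot: [0.957, 2.291, 1.248]
wrist_force: [-0.6, -0.0, -2.5]
width: 0.201
grip_force: 79.9
```

Run:
```python
from t import *
s=log();a=(s["tool_pos"],Ro.from_rotvec(s["tcp_rot"]).as_matrix())
print(s["time"],np.round(s["q"],2),s["tool_pos"],s["wrist_force"],delta(a,tgt(np.pi/4,np.radians(57),.025,.16)),delta(a,tgt(np.pi/4,np.radians(80),.025,.16)))
for n in("top","scene","wrist"):
    c=snap(n,n+'6');h=cv2.cvtColor(c['img'],cv2.COLOR_RGB2HSV);m=cv2.inRange(h,(8,120,110),(28,255,255));k,l,st,ce=cv2.connectedComponentsWithStats(m)
    print(n,proj(c,(.603,-.2845,.11)),[(tuple(np.round(ce[i]).astype(int)),int(st[i,4])) for i in range(1,k) if st[i,4]>15])
c=load("scene6")["img"];u,v=proj(load("scene6"),(.603,-.2845,.11)).astype(int)
a=c[v-60:v+60,u-60:u+60,::-1];b=load("wrist6")["img"][:,:,::-1]
cv2.imwrite("pics/v6.png",np.hstack([cv2.resize(a,(400,400),interpolation=cv2.INTER_CUBIC),cv2.resize(b,(400,400))]))
```

```text
8.75 [-0.94  0.26  1.8   0.99  1.43 -2.07] [ 0.59639523 -0.28877229  0.28492576] [-0.57277168 -0.04894065 -2.48764593] [-0.003  0.008  0.002 -0.    -0.003 -0.013] [-0.004 -0.08  -0.054 -0.767 -0.001 -0.013]
top [358.25025564 196.57477557] [((np.int64(363), np.int64(204)), 28), ((np.int64(252), np.int64(284)), 24), ((np.int64(233), np.int64(284)), 24), ((np.int64(110), np.int64(387)), 1489)]
scene [224.00575994 143.75386374] [((np.int64(503), np.int64(140)), 34), ((np.int64(516), np.int64(151)), 77), ((np.int64(532), np.int64(165)), 72), ((np.int64(371), np.int64(213)), 27), ((np.int64(385), np.int64(230)), 33), ((np.int64(542), np.int64(252)), 539)]
wrist [ 97.20797559 209.29169129] [((np.int64(20), np.int64(122)), 52), ((np.int64(225), np.int64(162)), 389), ((np.int64(123), np.int64(183)), 732), ((np.int64(49), np.int64(209)), 1110), ((np.int64(123), np.int64(220)), 697), ((np.int64(291), np.int64(313)), 1916)]
```

Run:
```python
from t import *
c=load("wrist6");print(-c['R'].T@c['t'],c['fx'])
for u,v in((123,183),(49,209),(123,220)):
    p=ray(c,u,v,.108);print(np.round(p,3),np.round(np.hypot(p[0]-.603,p[1]+.2845),3),"dia px",round(c['fx']*.026/(c['R']@p+c['t'])[2],1))
c=load("top6");p=ray(c,363,204,.105);print("top ball",p)
for u,v in((252,284),(233,284)):print("stray",ray(c,u,v,.013))
```

```text
[ 0.46840996 -0.32611626  0.36652694] 323.2376589309525
[ 0.609 -0.255  0.108] 0.03 dia px 31.1
[ 0.576 -0.302  0.108] 0.032 dia px 37.0
[ 0.628 -0.28   0.108] 0.025 dia px 30.6
top ball [ 0.57855413 -0.30069433  0.105     ]
stray [0.31139193 0.07423981 0.013     ]
stray [0.31195173 0.14008735 0.013     ]
```

View pics/v6.png

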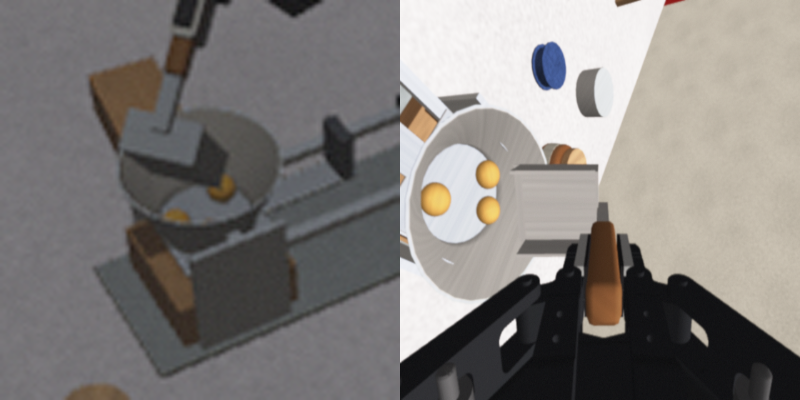

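All three sweets rest in the funnel throat (right panel, at (487,174), (435,199) and (488,210)), and the pan is empty. I'll untip and set the scoop on the clear counter between tray and stand.

Run:
```python
from t import *
s=log();a=(s["tool_pos"],Ro.from_rotvec(s["tcp_rot"]).as_matrix());q=s["q"]
n1=tgt(np.pi/4,np.radians(28),.03,.19);n2=tgt(np.pi/4,np.radians(0),.035,.21)
n3=(np.array([.64,-.14,.28]),scoopR(.37,0));n4=(np.array([.576,-.11,.2]),scoopR(.04,0));n5=(np.array([.576,-.11,.099]),scoopR(.04,0))
p=a
for n in(n1,n2,n3,n4,n5):
    q,e=ik(*n,q);print(delta(p,n),np.round(q,2),round(e,5));p=n
c=load("top0")
for nm,u,v,z in(("ribbon",403,261,.03),("grnT",396,343,.005),("grnB",396,371,.005),("grnL",378,356,.005),("grnR",415,356,.005),("jar",445,218,.08),("greenhandle",376,358,.14)):print(nm,np.round(ray(c,u*.7,v*.7,z),3))
```

```text
[-0.001  0.122  0.09   0.965  0.     0.002] [-0.62  0.18  1.63  0.5   1.29 -1.54] 0.0
[ 0.     0.095  0.077  0.933 -0.    -0.   ] [-0.31  0.32  1.41  0.    1.42 -1.1 ] 0.0
[0.152 0.005 0.049 0.    0.    0.793] [-0.25  0.2   1.59  0.    1.35 -0.62] 0.0
[ 0.102 -0.098  0.16   0.     0.     0.63 ] [-0.23  0.12  1.83  0.    1.19 -0.27] 0.0
[0.    0.    0.202 0.    0.    0.   ] [-0.23  0.21  1.92 -0.    1.   -0.27] 0.0
ribbon [ 0.663 -0.033  0.03 ]
grnT [ 0.463 -0.014  0.005]
grnB [ 0.394 -0.014  0.005]
grnL [0.431 0.03  0.005]
grnR [ 0.431 -0.061  0.005]
jar [ 0.759 -0.133  0.08 ]
greenhandle [0.426 0.032 0.14 ]
```

>>> step_arm([
  {"x": 0,"y": 0.03,"z": 0.022,"ax": 0.24,"ay": 0,"az": 0,"grip": 1},
  {"x": 0,"y": 0.061,"z": 0.045,"ax": 0.48,"ay": 0,"az": 0,"grip": 1},
  {"x": 0,"y": 0.092,"z": 0.067,"ax": 0.72,"ay": 0,"az": 0,"grip": 1},
  {"x": 0,"y": 0.122,"z": 0.09,"ax": 0.965,"ay": 0,"az": 0,"grip": 1},
])

```text
time: 9.3
tool_pos: [0.6507, -0.2368, 0.3197]
tcp_rot: [1.099, 2.66, 0.655]
wrist_force: [-0.2, -0.1, -1.9]
width: 0.201
grip_force: 80.1
```

>>> step_arm([
  {"x": 0,"y": 0.024,"z": 0.019,"ax": 0.233,"ay": 0,"az": 0,"grip": 1},
  {"x": 0,"y": 0.048,"z": 0.038,"ax": 0.466,"ay": 0,"az": 0,"grip": 1},
  {"x": 0,"y": 0.072,"z": 0.057,"ax": 0.7,"ay": 0,"az": 0,"grip": 1},
  {"x": 0,"y": 0.095,"z": 0.077,"ax": 0.933,"ay": 0,"az": 0,"grip": 1},
  {"x": 0,"y": 0.095,"z": 0.077,"ax": 0.933,"ay": 0,"az": 0,"grip": 1},
])

```text
time: 9.8
tool_pos: [0.6958, -0.1884, 0.3054]
tcp_rot: [1.189, 2.905, 0.003]
wrist_force: [0.6, 0.5, -2.3]
width: 0.2
grip_force: 80.0
```

>>> step_arm([
  {"x": 0.076,"y": 0.003,"z": 0.025,"ax": 0,"ay": 0,"az": 0.28,"grip": 1},
  {"x": 0.152,"y": 0.005,"z": 0.049,"ax": 0,"ay": 0,"az": 0.55,"grip": 1},
  {"x": 0.152,"y": 0.005,"z": 0.049,"ax": 0,"ay": 0,"az": 0.793,"grip": 1},
  {"x": 0.152,"y": 0.005,"z": 0.049,"ax": 0,"ay": 0,"az": 0.793,"grip": 1},
])

```text
time: 10.2
tool_pos: [0.6391, -0.1379, 0.2804]
tcp_rot: [1.771, 2.593, 0.004]
wrist_force: [-0.1, 0.8, -1.5]
width: 0.2
grip_force: 79.9
```

Run:
```python
from t import *
s=log();a=(s["tool_pos"],Ro.from_rotvec(s["tcp_rot"]).as_matrix());print(s["time"],s["tool_pos"])
n4=(np.array([.576,-.11,.18]),scoopR(.04,0));n5=(np.array([.576,-.11,.097]),scoopR(.04,0))
print(delta(a,n4),delta(n4,n5))
```

```text
10.2 [ 0.63912622 -0.1379037   0.28035475]
[ 0.098 -0.098  0.2    0.005 -0.001  0.634] [0.    0.    0.166 0.    0.    0.   ]
```

>>> step_arm([
  {"x": 0.033,"y": -0.033,"z": 0.067,"ax": 0,"ay": 0,"az": 0.25,"grip": 1},
  {"x": 0.066,"y": -0.066,"z": 0.134,"ax": 0,"ay": 0,"az": 0.5,"grip": 1},
  {"x": 0.098,"y": -0.098,"z": 0.2,"ax": 0.004,"ay": 0,"az": 0.634,"grip": 1},
  {"x": 0.098,"y": -0.098,"z": 0.27,"ax": 0.004,"ay": 0,"az": 0.634,"grip": 1},
  {"x": 0.098,"y": -0.098,"z": 0.33,"ax": 0.004,"ay": 0,"az": 0.634,"grip": 1},
  {"x": 0.098,"y": -0.098,"z": 0.36,"ax": 0.004,"ay": 0,"az": 0.634,"grip": 1},
  {"x": 0.098,"y": -0.098,"z": 0.366,"ax": 0.004,"ay": 0,"az": 0.634,"grip": 1},
  {"x": 0.098,"y": -0.098,"z": 0.366,"ax": 0.004,"ay": 0,"az": 0.634,"grip": 1},
  {"x": 0.098,"y": -0.098,"z": 0.37,"ax": 0.004,"ay": 0,"az": 0.634,"grip": 1},
  {"x": 0.098,"y": -0.098,"z": 0.37,"ax": 0.004,"ay": 0,"az": 0.634,"grip": 1},
])

```text
time: 11.2
tool_pos: [0.5781, -0.1124, 0.0961]
tcp_rot: [2.177, 2.262, 0.002]
wrist_force: [0.1, 0.4, -1.7]
width: 0.197
grip_force: 80.0
```

Not in contact yet, so I'll lower in small steps.

>>> step_arm([
  {"x": 0,"y": 0,"z": 0.002,"ax": 0,"ay": 0,"az": 0,"grip": 1},
  {"x": 0,"y": 0,"z": 0.004,"ax": 0,"ay": 0,"az": 0,"grip": 1},
  {"x": 0,"y": 0,"z": 0.004,"ax": 0,"ay": 0,"az": 0,"grip": 1},
])

```text
time: 11.5
tool_pos: [0.5779, -0.1124, 0.0947]
tcp_rot: [2.177, 2.262, 0.002]
wrist_force: [-2.6, -0.2, 7.1]
width: 0.195
grip_force: 81.2
```

>>> step_arm([
  {"x": 0,"y": 0,"z": 0,"ax": 0,"ay": 0,"az": 0,"grip": -0.5},
  {"x": 0,"y": 0,"z": 0,"ax": 0,"ay": 0,"az": 0,"grip": -0.5},
  {"x": 0,"y": 0,"z": 0,"ax": 0,"ay": 0,"az": 0,"grip": -0.5},
  {"x": 0,"y": 0,"z": 0,"ax": 0,"ay": 0,"az": 0,"grip": -0.5},
  {"x": 0,"y": 0,"z": -0.03,"ax": 0,"ay": 0,"az": 0,"grip": -0.5},
  {"x": 0,"y": 0,"z": -0.1,"ax": 0,"ay": 0,"az": 0,"grip": -0.5},
  {"x": 0,"y": 0,"z": -0.2,"ax": 0,"ay": 0,"az": 0,"grip": -0.5},
  {"x": 0,"y": 0,"z": -0.25,"ax": 0,"ay": 0,"az": 0,"grip": -0.5},
  {"x": 0,"y": 0,"z": -0.25,"ax": 0,"ay": 0,"az": 0,"grip": -0.5},
])

```text
time: 12.4
tool_pos: [0.5804, -0.1129, 0.2248]
tcp_rot: [2.172, 2.257, 0.009]
wrist_force: [0.7, -0.5, -0.3]
width: 0.747
grip_force: 0.0
```

Run:
```python
from t import *
go((.44,-.288,.25),Rdown(np.pi/2+.041))
```

```text
t 12.4 q [-0.23  0.1   1.8   0.    1.22 -0.27] pos [ 0.5804 -0.1129  0.2248] F [ 0.7 -0.5 -0.3] w 0.747 g 0.0
xyz [-0.3394 -0.2934 -0.0526] a [ 0.02   0.005 -0.005] rows 4.5 0.1
```

>>> step_arm([
  {"x": -0.1,"y": -0.07,"z": -0.09,"ax": 0.02,"ay": 0,"az": 0,"grip": -1},
  {"x": -0.2,"y": -0.14,"z": -0.09,"ax": 0.02,"ay": 0,"az": 0,"grip": -1},
  {"x": -0.3,"y": -0.21,"z": -0.09,"ax": 0.02,"ay": 0,"az": 0,"grip": -1},
  {"x": -0.43,"y": -0.29,"z": -0.09,"ax": 0.02,"ay": 0,"az": 0,"grip": -1},
  {"x": -0.43,"y": -0.29,"z": -0.09,"ax": 0.02,"ay": 0,"az": 0,"grip": -1},
  {"x": -0.43,"y": -0.29,"z": -0.09,"ax": 0.02,"ay": 0,"az": 0,"grip": -1},
  {"x": -0.43,"y": -0.29,"z": -0.09,"ax": 0.02,"ay": 0,"az": 0,"grip": -1},
])

```text
time: 13.1
tool_pos: [0.438, -0.3346, 0.262]
tcp_rot: [-2.177, -2.252, 0.014]
wrist_force: [1.4, -0.3, 0.0]
width: 0.996
grip_force: 0.0
```

Run:
```python
from t import *
go((.468,-.29,.15),Rdown(np.pi/2+.041))
c=snap('wrist','w7');print(-c['R'].T@c['t'],proj(c,(.468,-.29,.14)),proj(c,(.3745,-.2937,.096)))
cv2.imwrite('pics/w7.png',cv2.convertScaleAbs(cv2.resize(c['img'][:,:,::-1],(800,600),interpolation=cv2.INTER_CUBIC)))
```

```text
t 13.1 q [-0.69  0.02  1.83 -0.01  1.31 -0.72] pos [ 0.438  -0.3346  0.262 ] F [ 1.4 -0.3  0. ] w 0.996 g 0.0
xyz [0.087  0.0658 0.2232] a [-0.024 -0.001 -0.014] rows 2.5 0.1
[ 0.43805154 -0.26897119  0.40500412] [325.10143019 150.31913367] [220.77455646 146.86905877]
```

View pics/w7.png

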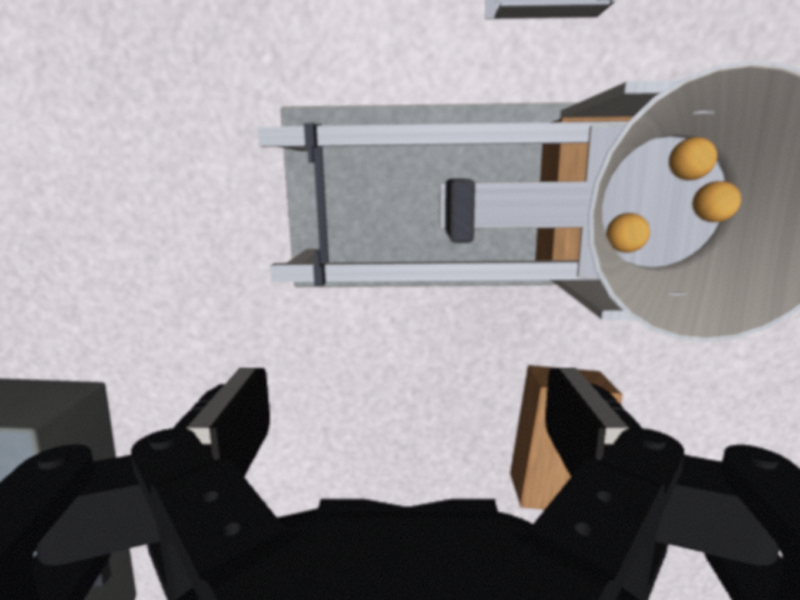

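Two mark blocks show on the rails at (311,135) and (320,273), the tab at (462,210), and all three sweets in the throat. I'll refine the block and tab columns numerically.

Run:
```python
from t import *
c=load("w7");g=c["img"].astype(int).sum(2)//3
for v in (86,88,90,92,94,96,98,100,102,104,108,112):print(v,g[v,208:236])
print()
for v in (176,180,182,184,186,188,190,192,194,196,198):print(v,g[v,212:238])
for v in (125,132,140,150,160,166):print("tab",v,g[v,306:336])
```

```text
86 [145 144 141 139 123 108 101  98  99  94  91  85  94 106 110 116 121 138
 148 147 147 150 152 154 151 153 152 154]
88 [175 175 175 166 136  98  78  73  73  74  65  52  47  83 132 157 167 174
 179 180 181 181 183 183 185 183 184 183]
90 [196 197 194 189 156 110  81  75  74  73  67  49  47  97 163 192 198 196
 197 197 198 197 198 197 199 197 199 198]
92 [196 196 195 190 161 114  83  75  74  74  68  52  49  96 161 190 199 198
 197 197 197 198 197 199 197 198 199 199]
94 [195 197 195 190 167 120  84  76  76  73  68  53  44  82 148 184 194 195
 196 196 195 195 195 194 195 194 194 195]
96 [194 193 192 189 169 126  86  76  74  73  71  55  45  81 146 183 191 195
 194 195 195 195 194 196 195 193 195 195]
98 [196 195 195 193 175 135  89  74  74  72  72  58  43  70 140 179 195 196
 197 198 196 198 197 198 198 197 196 198]
100 [190 191 191 189 175 135  94  76  75  75  71  59  45  68 132 175 188 191
 191 192 191 191 188 189 186 186 187 189]
102 [113 114 111 112 105  86  75  72  74  71  60  50  45  51  76  98 104 115
 132 140 141 143 141 138 139 137 139 139]
104 [ 71  69  69  68  68  70  72  73
[... 1628 characters left out ...]
  89  94  97 102 110 125 139 148 151 151 148]
tab 132 [150 147 158 176 175 137  76  33  26  37  53  62  67  71  72  73  74  74
  74  74  73  72  72  71  67  77 119 161 179 183]
tab 140 [142 136 155 174 169 122  62  28  26  39  55  63  67  68  71  71  72  71
  68  71  72  72  72  69  67  83 131 167 181 183]
tab 150 [144 141 158 176 168 122  61  28  30  41  57  65  69  70  70  73  71  73
  72  73  73  74  74  71  71  92 141 174 182 182]
tab 160 [152 150 151 151 140 105  56  31  29  44  57  65  71  72  72  71  71  72
  69  73  74  76  73  72  69  86 119 137 140 145]
tab 166 [150 152 152 151 150 148 146 129 100  71  64  65  70  72  72  72  74  72
  73  71  70  72  70  68  74 102 133 148 148 149]
```

Run:
```python
from t import *
c=load("w7")
a=ray(c,215.6,94,.096);b=ray(c,221.8,190.5,.096);t=ray(c,323.4,146.5,.14);print(a,b,t)
d=(a-b)[:2];ps=np.arctan2(-d[0],d[1]);u=np.array([np.cos(ps),np.sin(ps)]);print("yaw",ps,"pull dist",(t-(a+b)/2)[:2]@u,"mid",(a+b)/2)
tt=np.r_[t[:2],.107]
go(tt+[0,0,.05],Rdown(np.pi/2+ps))
go(tt,Rdown(np.pi/2+ps))
```

```text
[ 0.37063673 -0.24662921  0.096     ] [ 0.37476142 -0.33571496  0.096     ] [ 0.46643119 -0.28701298  0.14      ]
yaw 0.04626724052130571 pull dist 0.09382417015119462 mid [ 0.37269908 -0.29117208  0.096     ]
t 13.15 q [-0.69  0.02  1.83 -0.01  1.31 -0.72] pos [ 0.4389 -0.3331  0.2619] F [ 0.2  1.1 -0.4] w 0.999 g 0.0
xyz [0.0899 0.0607 0.2093] a [-0.023 -0.003 -0.021] rows 2.4 0.1
t 13.15 q [-0.69  0.02  1.83 -0.01  1.31 -0.72] pos [ 0.4389 -0.3331  0.2619] F [ 0.2  1.1 -0.4] w 0.999 g 0.0
xyz [0.0898 0.0619 0.3093] a [-0.023 -0.003 -0.021] rows 3.3 0.1
```

>>> step_arm([
  {"x": 0.05,"y": 0.035,"z": 0.05,"ax": -0.023,"ay": -0.003,"az": -0.021,"grip": -0.1},
  {"x": 0.09,"y": 0.061,"z": 0.1,"ax": -0.023,"ay": -0.003,"az": -0.021,"grip": -0.1},
  {"x": 0.09,"y": 0.061,"z": 0.16,"ax": -0.023,"ay": -0.003,"az": -0.021,"grip": -0.1},
  {"x": 0.09,"y": 0.061,"z": 0.18,"ax": -0.023,"ay": -0.003,"az": -0.021,"grip": -0.1},
  {"x": 0.09,"y": 0.061,"z": 0.18,"ax": -0.023,"ay": -0.003,"az": -0.021,"grip": -0.1},
])

```text
time: 13.65
tool_pos: [0.4668, -0.2843, 0.1699]
tcp_rot: [-2.162, -2.274, 0.001]
wrist_force: [-0.8, -0.1, 0.5]
width: 0.549
grip_force: 0.0
```

Run:
```python
from t import *
go((.4664,-.287,.107),Rdown(np.pi/2+.045))
```

```text
t 13.65 q [-0.59  0.07  1.94 -0.    1.13 -0.64] pos [ 0.4668 -0.2843  0.1699] F [-0.8 -0.1  0.5] w 0.549 g 0.0
xyz [-0.0056 -0.0006  0.1258] a [-0.006 -0.004  0.011] rows 1.3 0.0
```

>>> step_arm([
  {"x": -0.005,"y": 0,"z": 0.04,"ax": 0,"ay": 0,"az": 0,"grip": -0.1},
  {"x": -0.005,"y": 0,"z": 0.09,"ax": 0,"ay": 0,"az": 0,"grip": -0.1},
  {"x": -0.005,"y": 0,"z": 0.125,"ax": 0,"ay": 0,"az": 0,"grip": -0.1},
  {"x": -0.005,"y": 0,"z": 0.125,"ax": 0,"ay": 0,"az": 0,"grip": 1},
  {"x": -0.005,"y": 0,"z": 0.125,"ax": 0,"ay": 0,"az": 0,"grip": 1},
  {"x": -0.005,"y": 0,"z": 0.125,"ax": 0,"ay": 0,"az": 0,"grip": 1},
  {"x": -0.005,"y": 0,"z": 0.125,"ax": 0,"ay": 0,"az": 0,"grip": 1},
  {"x": -0.005,"y": 0,"z": 0.125,"ax": 0,"ay": 0,"az": 0,"grip": 1},
], force=60)

```text
time: 14.45
tool_pos: [0.4659, -0.2895, 0.1112]
tcp_rot: [-2.165, -2.275, 0.005]
wrist_force: [-9.2, -1.4, 1.8]
width: 0.156
grip_force: 59.8
```

Run:
```python
from t import *
s=log();p=s["tool_pos"];u=np.array([np.cos(.046),np.sin(.046),0])
go(p-.094*u,Rdown(np.pi/2+.046))
```

```text
t 14.45 q [-0.6   0.13  1.99 -0.    1.02 -0.65] pos [ 0.4659 -0.2895  0.1112] F [-9.2 -1.4  1.8] w 0.156 g 59.8
xyz [ 0.0006 -0.188   0.0006] a [-0.006  0.003  0.006] rows 1.9 0.0
```

>>> step_arm([
  {"x": 0,"y": -0.02,"z": 0,"ax": 0,"ay": 0,"az": 0,"grip": 1},
  {"x": 0,"y": -0.05,"z": 0,"ax": 0,"ay": 0,"az": 0,"grip": 1},
  {"x": 0,"y": -0.09,"z": 0,"ax": 0,"ay": 0,"az": 0,"grip": 1},
  {"x": 0,"y": -0.13,"z": 0,"ax": 0,"ay": 0,"az": 0,"grip": 1},
  {"x": 0,"y": -0.165,"z": 0,"ax": 0,"ay": 0,"az": 0,"grip": 1},
  {"x": 0,"y": -0.182,"z": 0,"ax": 0,"ay": 0,"az": 0,"grip": 1},
  {"x": 0,"y": -0.188,"z": 0,"ax": 0,"ay": 0,"az": 0,"grip": 1},
  {"x": 0,"y": -0.188,"z": 0,"ax": 0,"ay": 0,"az": 0,"grip": 1},
  {"x": 0,"y": -0.188,"z": 0,"ax": 0,"ay": 0,"az": 0,"grip": 1},
])

```text
time: 15.35
tool_pos: [0.3758, -0.2936, 0.1112]
tcp_rot: [2.163, 2.27, 0.005]
wrist_force: [9.0, 3.7, -1.4]
width: 0.155
grip_force: 60.1
```

Run:
```python
from t import *
s=log();u=np.array([np.cos(.046),np.sin(.046),0])
p0=np.array([.4659,-.2895,.1112]);print("pulled",(p0-s["tool_pos"])@u)
go(np.r_[(p0-.0938*u)[:2],s["tool_pos"][2]],Rdown(np.pi/2+.046))
c=snap("wrist","w8");g=c["img"].astype(int).sum(2)//3
print("mark",proj(c,(.3727,-.2912,.096)),"tab",proj(c,(*s["tool_pos"][:2],.14)))
h=cv2.cvtColor(c['img'],cv2.COLOR_RGB2HSV);m=cv2.inRange(h,(8,120,110),(28,255,255));k,l,st,ce=cv2.connectedComponentsWithStats(m)
print(proj(c,(.603,-.2845,.02)),[(tuple(np.round(ce[i]).astype(int)),int(st[i,4])) for i in range(1,k) if st[i,4]>30])
for P in((.3706,-.2466,.096),(.3748,-.3357,.096)):
    x,v=np.round(proj(c,P)).astype(int);print(x,v)
    if 0<v<420:
        for r in(v-4,v,v+4):print(g[r,x-12:x+13])
for n in("top","scene"):
    c=snap(n,n+"8");h=cv2.cvtColor(c['img'],cv2.COLOR_RGB2HSV);m=cv2.inRange(h,(8,120,110),(28,255,255));k,l,st,ce=cv2.connectedComponentsWithStats(m)
    print(n,proj(c,(.603,-.2845,.02)),[(tuple(np.round(ce[i]).astype(int)),int(st[i,4])) for i in range(1,k) if st[i,4]>10])
```

```text
pulled 0.090146340817339
t 15.35 q [-0.72 -0.01  2.14  0.    1.   -0.77] pos [ 0.3758 -0.2936  0.1112] F [ 9.   3.7 -1.4] w 0.155 g 60.1
xyz [-0.     -0.0073 -0.    ] a [0.012 0.005 0.004] rows 0.1 0.0
mark [277.93746748 246.71662112] tab [284.07364509 294.68998429]
[583.36811737 213.71517481] []
278 161
[220 220 218 220 210 171 119  89  85  86  87  86  87  86  85  86  94 129
 186 215 220 219 220 219 218]
[215 214 215 216 207 169 120  92  87  86  87  87  86  85  86  87  93 128
 181 210 214 216 216 216 217]
[218 218 218 217 209 175 123  92  87  85  86  85  87  86  87  85  96 134
 189 214 220 219 219 219 219]
278 321
[50 40 33 47 63 73 76 78 81 83 85 87 85 85 86 86 84 83 82 81 79 82 82 82
 82]
[51 41 35 48 63 72 76 78 82 84 85 84 85 84 85 83 84 86 85 86 85 86 85 82
 83]
[ 53  78 146 184 154 103  79  80  81  82  82  85  85  85  85  86  83  85
  87  86  83  84  86  87  84]
top [353.76461836 199.4941548 ] [((np.int64(352), np.int64(196)), 20), ((np.int64(349), np.int64(203)), 14), ((np.int64(233), np.int64(284)), 21), ((np.int64(252), np.int64(284)), 22), ((np.int64(110), np.int64(387)), 1449)]
scene [226.59226831 164.39015749] [((np.int64(503), np.int64(140)), 34), ((np.int64(515), np.int64(151)), 78), ((np.int64(532), np.int64(165)), 72), ((np.int64(371), np.int64(213)), 28), ((np.int64(385), np.int64(230)), 35), ((np.int64(542), np.int64(252)), 547)]
```

>>> step_arm([
  {"x": 0,"y": -0.0068,"z": 0,"ax": 0,"ay": 0,"az": 0,"grip": 1},
  {"x": 0,"y": -0.0068,"z": 0,"ax": 0,"ay": 0,"az": 0,"grip": 1},
  {"x": 0,"y": -0.0068,"z": 0,"ax": 0,"ay": 0,"az": 0,"grip": 1},
  {"x": 0,"y": -0.0068,"z": 0,"ax": 0,"ay": 0,"az": 0,"grip": 1},
  {"x": 0,"y": -0.0068,"z": 0,"ax": 0,"ay": 0,"az": 0,"grip": 1},
  {"x": 0,"y": -0.0068,"z": 0,"ax": 0,"ay": 0,"az": 0,"grip": 1},
])

```text
time: 16.1
tool_pos: [0.3727, -0.2938, 0.1112]
tcp_rot: [2.163, 2.27, 0.005]
wrist_force: [9.1, 3.0, -1.8]
width: 0.154
grip_force: 60.1
```

Run:
```python
from t import *
s=log();print(s["tool_pos"],s["wrist_force"],s["width"],s["grip_force"])
c=snap("wrist","w9");g=c["img"].astype(int).sum(2)//3
x0=266
for r in(157,161,165):print(r,g[r,x0:x0+25])
p=proj(c,(*s["tool_pos"][:2],.14));print("tabproj",p)
# tab's +y top edge seen between fingers: rows ahead of the pads
for r in range(int(p[1])-48,int(p[1])-8,4):print(r,g[r,int(p[0])-20:int(p[0])+21])
for n in("top","scene"):
    c=snap(n,n+"9");h=cv2.cvtColor(c['img'],cv2.COLOR_RGB2HSV);m=cv2.inRange(h,(8,90,60),(28,255,255))
    X=(proj(c,(.603,-.2845,.02))).astype(int);k,l,st,ce=cv2.connectedComponentsWithStats(m)
    print(n,X,[(tuple(np.round(ce[i]).astype(int)),int(st[i,4])) for i in range(1,k) if st[i,4]>8 and np.hypot(*(ce[i]-X))<40])
```

```text
[ 0.37273981 -0.29375254  0.1111755 ] [ 9.12055709  2.96483758 -1.77704277] 0.15358797793888268 60.14414191246033
157 [218 219 218 219 218 219 218 220 219 219 215 193 147 102  85  89  87  85
  87  86  84  88  89 117 179]
161 [215 215 214 215 216 215 215 216 215 214 212 191 144 100  85  85  87  87
  86  87  86  89  88 115 177]
165 [217 218 217 218 217 218 218 217 217 219 213 193 146 100  87  87  84  84
  86  87  87  86  88 115 178]
tabproj [284.04169192 294.68171582]
246 [89 88 85 70 49 35 32 32 32 31 32 34 34 31 34 32 33 35 37 35 35 36 36 35
 35 35 34 35 35 36 35 36 37 34 37 35 34 40 57 80 94]
250 [81 77 61 37 26 30 39 45 48 55 57 59 60 59 59 58 57 57 58 57 60 62 63 62
 61 62 61 60 59 60 60 60 61 59 57 51 45 39 34 46 68]
254 [79 73 52 28 35 51 64 71 73 76 79 81 81 82 82 79 78 80 77 77 78 76 79 80
 80 82 82 83 82 82 82 80 82 78 77 74 73 64 53 44 60]
258 [75 55 33 26 43 60 71 74 78 79 79 84 85 84 84 86 85 86 83 85 82 83 83 82
 80 80 80 82 81 83 87 86 84 84 82 80 78 74 62 40 45]
262 [68 46 24 26 40 59 69 75 78 77 81 84 86 86 85 85 85 84 84 86 85 85 85 85
 84 84 85 84 84 82 81 80 79 78 7
[... 156 characters left out ...]
43 22 14 18 34 54 67 72 74 77 77 81 81 86 83 84 82 83 84 85 83 84 85 84
 84 85 82 85 86 82 84 85 84 83 80 81 74 62 40 19 13]
274 [26 15 16 19 30 52 67 72 75 76 79 80 82 84 82 82 82 83 83 83 82 82 83 84
 84 83 83 83 84 85 86 85 84 82 82 79 73 59 38 19 14]
278 [20 19 18 16 31 53 68 73 76 78 81 82 80 82 82 83 84 82 84 82 83 83 83 83
 81 83 83 83 83 82 83 82 82 80 79 75 73 59 35 19 18]
282 [67 56 46 31 33 52 66 76 77 80 82 83 83 83 83 82 83 80 81 83 84 81 82 81
 82 83 82 82 81 82 82 83 83 81 79 77 71 53 32 38 51]
top [353 199] [((np.int64(357), np.int64(197)), 477), ((np.int64(340), np.int64(214)), 11)]
scene [226 164] [((np.int64(214), np.int64(165)), 196), ((np.int64(256), np.int64(174)), 25)]
```

Run:
```python
from t import *
c=load("w9")
a=ray(c,283.8,161,.096);t=ray(c,285.2,266,.14);print(a,t)
for ps in(.041,.046):
    u=np.array([np.cos(ps),np.sin(ps)]);print((t-a)[:2]@u*1000,"mm tab inward of mark")
```

```text
[ 0.37055878 -0.24658425  0.096     ] [ 0.3725997  -0.28145455  0.14      ]
0.6099233418373572 mm tab inward of mark
0.43529317637143355 mm tab inward of mark
```

Run:
```python
from t import *
for n in("top","scene"):
  for f in("8","9"):
    c=load(n+f);h=cv2.cvtColor(c['img'],cv2.COLOR_RGB2HSV)
    for s in((8,120,110),(10,150,90),(10,130,70)):
        m=cv2.inRange(h,s,(28,255,255));X=proj(c,(.603,-.2845,.02)).astype(int);k,l,st,ce=cv2.connectedComponentsWithStats(m)
        print(n,f,s,X,[(tuple(np.round(ce[i],1)),int(st[i,4])) for i in range(1,k) if st[i,4]>3 and np.hypot(*(ce[i]-X))<30])
c=load("top9");h=cv2.cvtColor(c['img'],cv2.COLOR_RGB2HSV);print(h[186:214:2,338:372:2,1]);print(h[186:214:2,338:372:2,2])
for X in((.603,-.2845,.16),(.603,-.2845,.092)):print(proj(c,X))
```

```text
top 8 (8, 120, 110) [353 199] [((np.float64(352.5), np.float64(195.7)), 20), ((np.float64(348.9), np.float64(202.9)), 14), ((np.float64(365.1), np.float64(204.6)), 9)]
top 8 (10, 150, 90) [353 199] [((np.float64(352.3), np.float64(195.8)), 43), ((np.float64(349.2), np.float64(202.7)), 23), ((np.float64(364.9), np.float64(204.0)), 18)]
top 8 (10, 130, 70) [353 199] [((np.float64(356.0), np.float64(188.0)), 5), ((np.float64(352.0), np.float64(198.3)), 121), ((np.float64(364.4), np.float64(204.1)), 27), ((np.float64(340.0), np.float64(213.5)), 4)]
top 9 (8, 120, 110) [353 199] [((np.float64(352.2), np.float64(195.8)), 20), ((np.float64(348.7), np.float64(202.8)), 12), ((np.float64(365.1), np.float64(204.6)), 9)]
top 9 (10, 150, 90) [353 199] [((np.float64(352.1), np.float64(195.8)), 42), ((np.float64(349.3), np.float64(202.7)), 22), ((np.float64(364.5), np.float64(204.4)), 17)]
top 9 (10, 130, 70) [353 199] [((np.float64(351.3), np.float64(197.8)), 112), ((np.float64(357.2), np.float64(188.5)), 4), ((np.float64(358.5), np.float64(191.5)), 4), ((np.float64(363.6), np.float64(193.0)), 7),
[... 1647 characters left out ...]
 68]
 [ 96  80  75  77  96  90 111 120 118  98  97  93  90  94  93  78  69]
 [ 98  90  69  74 100  94  95 112 105  90  92  97  95  94  97  82  73]
 [ 89  95  67  67  86  90  90  84  90  97  95  94  93  94  94  84  72]
 [ 85 104  69  66  94 120 109  86  93  93  89  90  90  90  99  84  78]
 [ 79 108  83  68  73 112 117  92  93  92  91  93  88 109 121  87  84]
 [ 76 105  94  76  65  79  99  88  91  89  95  95  88 112  95  80  79]
 [ 69 101  95  97  75  70  67  83  90  93  92  88  86  81  79  78  79]
 [ 65  95  98 117  92  73  71  70  71  81  76  79  76  76  78  78  82]
 [ 47  81  92 110 103  99  74  69  72  70  73  72  75  77  77  76  80]]
[360.96788171 194.8060679 ]
[357.31311829 197.18469098]
```

Run:
```python
from t import *
c=load("scene9");x=.578;y=-.1124
for X in((x,y,.138),(x,y,.1),(x-.05,y-.002,.003),(x-.08,y-.004,.003),(x+.02,y,.003)):
    u,v=np.round(proj(c,X)).astype(int);print(X,c["img"][v,u])
s=log();print(s["time"],s["tool_pos"])
from workcell import bot
u,v=np.round(proj(c,(x,y,.12))).astype(int);a=c["img"][v,u].astype(int)
if a[0]>a[2]+15: print(bot.finish_job())
```

```text
(0.578, -0.1124, 0.138) [82 60 46]
(0.578, -0.1124, 0.1) [48 37 32]
(0.5279999999999999, -0.1144, 0.003) [ 97 100 105]
(0.49799999999999994, -0.1164, 0.003) [ 99 102 108]
(0.598, -0.1124, 0.003) [123 120 124]
16.25 [ 0.37276577 -0.2937527   0.11119279]
```

The handle's brown shows at the expected upright position and the pan's grey below it, so the scoop stands upright. My colour check was too strict for the shaded side, so I'll hand in now.

```bash
python3 -c "
from workcell import bot
print(bot.finish_job())"
```

```text
the job is handed in; nothing more can be done
None
```

Job handed in at about 16 s: three sweets are in the gift box, the scoop stands upright on the counter, and the gripper is holding the tab within about 0.5 mm of the mark; two spare sweets hopped out of the tray while scooping and lie at rest on the counter.

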